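Load the buffet chiller with cold plates and latch its hood

ROBOT

A 6-joint arm with a two-finger parallel gripper is mounted at the origin on the work surface. World frame = base frame: x ahead of the robot, y to its left, z up, the work surface at z = 0. Lengths are in m, angles in rad, forces in N, time in s.
With the tool pointing down it reaches from about 0.35 to 0.775 m from the base axis. Payload 7.3 kg.
Tool frame: the origin (TCP) lies at the very end of the fingers, on their centre line; the grasp point (between the pads) lies 19 mm behind it; z points along the fingers, x is the direction in which the jaws open and shut, and the axes are right-handed (so a half turn about z gives the same grasp; the last joint's range is limited). The gripper opens to 92 mm and grips with 3 to 60 N. Pads are 19 mm wide; open, the fingers measure 130 mm over their backs; the gripper's body (75 mm by 190 mm) begins 47 mm behind the grasp point.
Start: joints at [-1.289, 0.342, 1.524, -0, 1.275, -0.146], TCP at [0.218, -0.478, 0.227] pointing down, gripper open.
Joint ranges: [-2.53, 2.53], [-0.77, 2.02], [0.04, 2.7], [-1, 4.14], [0.28, 2.66], [-3.11, 3.11]. Speed limits (rad/s): [2.57, 2.57, 3.14, 3.14, 3.14, 3.14].

INTERFACE

Orientations are given as [roll, pitch, yaw] about the fixed x, y, z axes, in that order (R = Rz(yaw) Ry(pitch) Rx(roll)).
In Python, from cell import robot, read_camera, nets gives the robot as it stands. The module is installed in compiled form; this text tells all that it offers.
- The arm moves only by the tool carry_out, never from a script. Its arguments are lists of equal length, an entry for each row: "translation": the shift along the tool's x, y, z in m, a list of three; "turn": the turn, a rotation vector about the tool's x, y, z in rad, a list of three; "gripper": the gripper's target within -1 to 1 (shut at 1, half-way at 0, fully open at -1). A call has 1 to 10 rows; each row shifts and turns the commanded pose from where the row before left it, along the tool's axes as they then stand; what a row does not reach is not made up. A row lasts 1/10 s, in which the tool goes at most 50 mm and 8.59 degrees, less where a joint would pass 70% of its speed; a pose out of reach is approached as far as the arm can. A call with a gripper value outside its range is refused whole. The fingers move at their own pace and stop on an object; "squeeze" is the grip in N (left out, the last holds). Time passes only in rows, so rows that do not move let the fingers close. It gives the time, the measured TCP pose, the force and the opening at its end, in the units of the state.
- robot.observe(): the state, without advancing time (a new reading comes with each control period).
- read_camera(name): name is "scene" or "top"; returns a dict with "img" (480x640x3 uint8, red, green, blue), "fx", "fy", "cx", "cy" (pixels), "distortion" ([k1, k2, p1, p2, k3] as OpenCV has them; the pictures are not rectified), "world_from_camera" (4x4, takes a point from camera to world coordinates). Camera axes: x right, y down, z forward; pixel columns grow to the right and rows downward; lengths in m; the calibration is good to about 2 mm. A picture is of the moment at which its call begins. There is no depth.
- robot.hand_in(): hands the job in, once; it reports no verdict.
Trained networks look in a picture, given as the dict that the camera call returned (one of the last four; its "shot" number tells which), for a name from the list of things; names that differ only in an ending like _2 or _b are one class to them, and where a whole thing is asked for, a point or a joint stands for the part that bears it (a point fixed in the world has none). Each returns a list of dicts, best first, with "score" (0 to 1); they miss things now and then, are a little off and sometimes report something else, mostly with a low value. They report only what shows in the picture. A call takes as long as a camera call. They do not tell look-alikes from the thing itself.
- nets.regions_of(picture, name): "region" (480x640 bool, what is visible of it) and "pixel" ([column, row] in pixels, amid what is visible of it).
- nets.tip_of(picture, name): "pixel" ([column, row] in pixels: a listed point, or the origin of a listed thing).
The state is a dict: "time": time; "qpos": joint angles; "qvel": joint speeds; "joint_efforts": joint torques, N m; "tool_pos": TCP position; "tool_rot": TCP orientation; "contact_force": force on the tool from outside, world axes, zero at the start; "torque": the same for the moment, N m; "opening": finger opening in m.
Only numpy, scipy, OpenCV 4.12 (cv2) and the standard library are available. Lean on these libraries where they do the work, as an engineer would, in place of code of your own. Each camera call takes 0.05 s, during which the arm holds its last target. There are 200 camera calls.

TASK

Get the breakfast chiller ready: lift the loose red cover off the slot in its deck and lay it flat in the wooden tray, then load every blue cold plate on the counter through the slot. The foot is longer than the slot is wide, so tip each plate toe first through the slot, then right it inside so that it stands flat on the chiller's floor, foot under the deck and white grip sticking straight up through the slot. When all are in, swing the clear hood shut and press it down against its gasket until the catches snap and it stays shut; leave the other crockery on the counter where it is.

Things in the scene. Friction and masses are not known exactly. Their poses are not given: they have to be found in the camera images.
- plate1_mid (a point): Blue cold plate, L-shaped, standing on its foot (90 x 56 x 10 mm along x, y, z). A white grip bar, 18 (x) x 36 (y) mm, rises from one end to 112 mm above the underside. This point: on the bar's centre line, 56 mm above the underside. z runs up the bar; the foot reaches 9 mm to the +x and 81 mm to the -x side, 28 mm either way along y. 0.24 to 0.36 kg, mostly foot. May be absent.
- plate2_mid (a point): Blue cold plate, L-shaped, standing on its foot (90 x 56 x 10 mm along x, y, z). A white grip bar, 18 (x) x 36 (y) mm, rises from one end to 112 mm above the underside. This point: on the bar's centre line, 56 mm above the underside. z runs up the bar; the foot reaches 9 mm to the +x and 81 mm to the -x side, 28 mm either way along y. 0.24 to 0.36 kg, mostly foot. May be absent.
- plate3_mid (a point): Blue cold plate, L-shaped, standing on its foot (90 x 56 x 10 mm along x, y, z). A white grip bar, 18 (x) x 36 (y) mm, rises from one end to 112 mm above the underside. This point: on the bar's centre line, 56 mm above the underside. z runs up the bar; the foot reaches 9 mm to the +x and 81 mm to the -x side, 28 mm either way along y. 0.24 to 0.36 kg, mostly foot. May be absent.
- slot (a point): Centre of the slot in the chiller's deck, level with the deck's top, 62 mm above the counter. The slot is 54 mm wide along this point's x and 250 mm long along its y; z is up. It takes three plates side by side, 80 mm apart along y. The deck is 5 mm thick. A plate that is home has its middle point level with the deck's top.
- chiller: The chiller, a fixed closed steel box 200 mm (x) by 290 mm (y), white deck on top, front towards -x; origin at the centre of its underside. The floor inside lies 6 mm above the counter, 51 mm below the deck's underside. The space under the deck reaches 101 mm to the -x side and 91 mm to the +x side of the slot's centre, 141 mm either way along y.
- hood_hinge (a point): Point on the hood's hinge line, half-way along it: the line runs along this point's y axis at the back (+x) edge of the chiller, 95 mm behind the slot's centre and 2 mm above the deck's top. Axes parallel to the slot's. The hood, when shut, is a clear shell 200 x 290 mm and 70 mm high over the whole deck, 68 mm high inside.
- hood (a joint): Angle of the hood (rad): 0 shut, 1.58 to 1.78 at the start (standing up at the back), at most 1.9; grows as it opens. Stiff hinge: it stays where left; about 2 to 4 N at the tab moves it. Over the last 0.1 rad a front gasket and two orange spring catches resist: 10 to 18 N down on the tab snaps it past them and it stays below 0.02; let go earlier, it stays ajar at 0.03 to 0.1.
- hood_tab (a point): Middle of the outer (upper, when shut) face of the black tab on the hood's front: 70 mm (y) x 43 mm (x, out from the front wall) x 10 mm thick. This point is 25 mm out from that wall, 225 mm from the hinge line, 22 mm above the rim plane. z points out of the face, x back to the hinge. Push here to close; with the hood open the tab points up and this face looks away from the robot.
- cover_knob (a point): Loose red slot cover: a flat strip 64 (x) x 262 (y) x 6 mm lying on the deck over the slot, with a black round knob 28 mm across and 36 mm tall in its middle. This point is on the knob's axis, 24 mm above the strip's underside and 18 mm below the knob's top. About 0.25 kg.
- cover_tray: Shallow wooden tray for the cover, fixed: 92 mm (x) x 290 mm (y) outside, walls 4 mm thick and 20 mm high, inner floor 4 mm above the counter. Origin at the centre of its underside.
- jug: Steel milk jug, 84 mm across, 110 mm tall, with a handle; origin at the centre of its underside. Not to be disturbed.
- tumbler: Glass tumbler, 64 mm across, 90 mm tall; origin at the centre of its underside. Not to be disturbed.
- tumbler2: Glass tumbler, 64 mm across, 90 mm tall; origin at the centre of its underside. Not to be disturbed.
- sugar: Amber sugar jar, 72 mm across, 100 mm tall; origin at the centre of its underside. Not to be disturbed.
- sachets: White sachet box, 70 x 110 x 45 mm; origin at the centre of its underside. Not to be disturbed.
There are look-alikes about, which are no part of the job. What is shaped like the part that bears plate1_mid but green is not meant. What is shaped like the part that bears plate2_mid but yellow is not meant.

How it is judged:
On the way, in this order (a step that is already met when the one before it is completed fails the run):
1. the red cover lies flat in its tray (x of cover_knob in the frame of cover_tray between -0.03 and 0.03 m and y of cover_knob in the frame of cover_tray between -0.03 and 0.03 m and z of cover_knob in the frame of cover_tray below 0.034 m and angle between cover_knob's own z axis and vertical below 0.06 rad and linear speed of cover below 0.02 m/s), for 0.2 s.
2. every cold plate stands upright and flat on the chiller's floor, its foot under the deck, let go (z of plate1_mid in the frame of slot between -0.008 and 0.008 m and angle between each of plate1_mid, plate2_mid, plate3_mid's own z axis and vertical below 0.12 rad and x of plate1_mid in the frame of slot between -0.03 and 0.03 m and y of plate1_mid in the frame of slot between -0.125 and 0.125 m and z of plate2_mid in the frame of slot between -0.008 and 0.008 m and x of plate2_mid in the frame of slot between -0.03 and 0.03 m and y of plate2_mid in the frame of slot between -0.125 and 0.125 m and z of plate3_mid in the frame of slot between -0.008 and 0.008 m and x of plate3_mid in the frame of slot between -0.03 and 0.03 m and y of plate3_mid in the frame of slot between -0.125 and 0.125 m and contact force between the fingers and plate1 below 0.1 N and contact force between the fingers and plate2 below 0.1 N and contact force between the fingers and plate3 below 0.1 N), for 0.3 s.
3. the hood is shut past its catches (value of joint hood below 0.025 rad), for 0.2 s.
At the end, for the whole second after the job is handed in: The cover lies flat in its tray; every plate present stands on the chiller's floor in the slot (middle point within 8 mm of the deck's height, tilt under 0.12 rad); the hood is latched (angle under 0.025 rad); all at rest (all of step 1 and z of plate1_mid in the frame of slot between -0.008 and 0.008 m and angle between each of plate1_mid, plate2_mid, plate3_mid's own z axis and vertical below 0.12 rad and x of plate1_mid in the frame of slot between -0.03 and 0.03 m and y of plate1_mid in the frame of slot between -0.125 and 0.125 m and z of plate2_mid in the frame of slot between -0.008 and 0.008 m and x of plate2_mid in the frame of slot between -0.03 and 0.03 m and y of plate2_mid in the frame of slot between -0.125 and 0.125 m and z of plate3_mid in the frame of slot between -0.008 and 0.008 m and x of plate3_mid in the frame of slot between -0.03 and 0.03 m and y of plate3_mid in the frame of slot between -0.125 and 0.125 m and value of joint hood below 0.025 rad and linear speed of each of plate1, plate2, plate3 below 0.02 m/s); the robot touches nothing.
It fails at once if crockery or a jar on the counter is pushed more than 4 cm aside or tipped over (distance of any of jug, tumbler, tumbler2, sugar, sachets from where it was at the start of the episode above 0.04 m or angle between any of jug, tumbler, tumbler2, sugar, sachets's own z axis and vertical above 0.6 rad).
Of plate1, plate2, plate3 only 2 to 3 are there at a start; the rules pass over those that are not, and their reading is None.
At some moment in a run one of plate1, plate2, plate3 may be knocked a few centimetres aside while the robot is not near it.
It also fails if it takes over 210 s, if anything falls off the work surface, if the arm or the gripper's body presses on something with over 40 N, if the wrist force passes 120 N, or if a joint passes its speed limit or range.

## Working session

There is one attempt and no reset: what is moved stays moved. The work goes in short steps, Python scripts to look and compute and a tool call to move; the robot and the scene stay as the last step left them, time stands still between calls to the robot, and variables do not carry over. Pictures are saved under pics/ and viewed, about 12 in all and at most 16, crops included, and the job is handed in when it is done.

Besides the shell and the picture viewer there is one more tool, called after ">>>" as a command line: name --argument value ..., lists and objects as JSON in quotes. carry_out: Moves the arm, as the interface text tells. Its arguments: {"type":"object","properties":{"translation":{"type":"array","items":{"type":"array","items":{"type":"number"}}},"turn":{"type":"array","items":{"type":"array","items":{"type":"number"}}},"gripper":{"type":"array","items":{"type":"number"}},"squeeze":{"type":"number"}},"required":["translation","turn","gripper"]}

```bash
mkdir -p pics; cat > h.py <<'E'
import numpy as np, cv2
from cell import robot, read_camera, nets
def save(p,n): cv2.imwrite(f'pics/{n}.png',cv2.cvtColor(p['img'],cv2.COLOR_RGB2BGR))
def K(p): return np.array([[p['fx'],0,p['cx']],[0,p['fy'],p['cy']],[0,0,1.]])
def ray(p,px):
    u=cv2.undistortPoints(np.array([[px]],float),K(p),np.array(p['distortion'],float))[0,0]
    T=np.array(p['world_from_camera']); d=T[:3,:3]@[u[0],u[1],1]; return T[:3,3],d/np.linalg.norm(d)
def atz(p,px,z):
    o,d=ray(p,px); return o+d*(z-o[2])/d[2]
def tri(a,b):
    A=0;B=0
    for o,d in(a,b):
        M=np.eye(3)-np.outer(d,d);A=A+M;B=B+M@o
    x=np.linalg.solve(A,B); return x,[np.linalg.norm((np.eye(3)-np.outer(d,d))@(x-o)) for o,d in (a,b)]
def proj(p,X):
    T=np.linalg.inv(np.array(p['world_from_camera']))
    return cv2.projectPoints(np.array(X,float).reshape(-1,3),cv2.Rodrigues(T[:3,:3])[0],T[:3,3],K(p),np.array(p['distortion'],float))[0][:,0]
E
cat > a.py <<'E'
from h import *
np.set_printoptions(precision=3,suppress=True)
s=read_camera('scene');t=read_camera('top');save(s,'s0');save(t,'t0')
for p,n in((s,'scene'),(t,'top')): print(n,np.array(p['world_from_camera']),p['fx'])
for nm in ['plate1_mid','slot','chiller','hood_hinge','hood_tab','cover_knob','cover_tray','jug','tumbler','sugar','sachets']:
    for p,n in((s,'s'),(t,'t')):
        try:print(nm,n,[(np.round(r['pixel']),round(r['score'],2)) for r in nets.tip_of(p,nm)])
        except Exception as e: print(nm,n,e)
print(robot.observe())
E
python3 a.py
```

```text
scene [[-0.957 -0.248  0.15   0.346]
 [-0.289  0.816 -0.501  0.462]
 [ 0.002 -0.523 -0.853  0.917]
 [ 0.     0.     0.     1.   ]] 472.8838170866929
top [[ 0.012 -0.996  0.087  0.363]
 [-1.    -0.013 -0.015 -0.032]
 [ 0.016 -0.086 -0.996  1.587]
 [ 0.     0.     0.     1.   ]] 610.3344261896948
plate1_mid s [(array([324., 129.]), 0.77), (array([374.,  96.]), 0.71)]
plate1_mid t [(array([442., 203.]), 0.82), (array([499., 243.]), 0.72)]
slot s []
slot t [(array([302., 212.]), 0.71), (array([154., 250.]), 0.5)]
chiller s [(array([284., 260.]), 0.96)]
chiller t [(array([302., 218.]), 0.65)]
hood_hinge s [(array([236., 239.]), 0.95)]
hood_hinge t [(array([297., 171.]), 0.88), (array([236., 285.]), 0.55)]
hood_tab s [(array([193., 169.]), 0.68)]
hood_tab t [(array([290., 131.]), 0.61)]
cover_knob s [(array([282., 238.]), 0.69)]
cover_knob t [(array([305., 208.]), 0.91)]
cover_tray s [(array([269., 456.]), 0.92), (array([350., 354.]), 0.33)]
cover_tray t [(array([156., 250.]), 0.77)]
jug s [(array([248., 159.]), 0.88), (array([236., 240.]), 0.23)]
jug t [(array([400., 147.]), 0.66)]
tumbler s [(array([349., 356.]), 0.62), (array([160., 399.]), 0.61), (array([265., 458.]), 0.27)]
tumbler t [(array([240., 287.]), 0.64), (array([167., 164.]), 0.57)]
sugar s [(array([434., 202.]), 0.86)]
sugar t []
sachets s [(array([308., 109.]), 0.82)]
sachets t [(array([481., 184.]), 0.77), (array([291., 133.]), 0.41)]
{'time': 1.2, 'qpos': array([-1.289,  0.342,  1.524,  0.   ,  1.275, -0.146]), 'qvel': array([ 0.002, -0.001,  0.001,  0.002, -0.   , -0.   ]), 'joint_efforts': array([  0.001, -43.113, -24.448,   0.072,   0.048,   0.   ]), 'tool_pos': array([ 0.218, -0.478,  0.227]), 'tool_rot': array([-3.142, -0.   , -1.143]), 'contact_force': array([ 0.15 , -0.591,  0.416]), 'torque': array([-0.013,  0.003,  0.036]), 'opening': 0.09162865638589586}
```

View pics/s0.png

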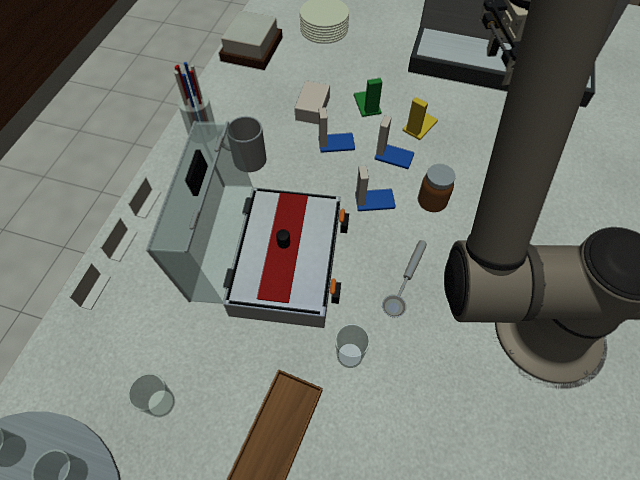

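View pics/t0.png

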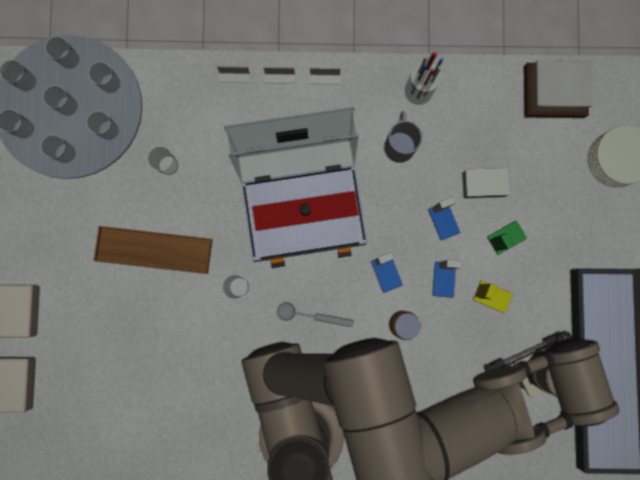

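The scene shows three blue plates, with white bars at about (323,128), (383,138) and (362,187). It also shows green and yellow look-alikes, the open hood, the red cover on the deck and the tray at lower left. I'll fit each model to the colour masks next.

```bash
cat > fit.py <<'E'
from h import *
from scipy.optimize import minimize
np.set_printoptions(precision=4,suppress=True)
def box(x0,x1,y0,y1,z0,z1): return np.array([[x,y,z] for x in(x0,x1) for y in(y0,y1) for z in(z0,z1)],float)
def cyl(r,z0,z1): a=np.linspace(0,6.28,16); return np.array([[r*np.cos(t),r*np.sin(t),z] for t in a for z in(z0,z1)])
SH=16
def fill(p,pts,img,v):
    h=cv2.convexHull(np.round(proj(p,pts)*SH).astype(np.int32)); cv2.fillConvexPoly(img,h,v,cv2.LINE_AA,4)
def place(P,q,z=0):
    c,s=np.cos(q[2]),np.sin(q[2]); return P@np.array([[c,s,0],[-s,c,0],[0,0,1]])+[q[0],q[1],z]
def hsv(p): return cv2.cvtColor(p['img'],cv2.COLOR_RGB2HSV)
def blue(p): return cv2.inRange(hsv(p),(100,120,50),(125,255,255))
def red(p):
    h=hsv(p); return cv2.inRange(h,(0,170,70),(6,255,255))|cv2.inRange(h,(174,170,70),(180,255,255))
def brown(p): return cv2.inRange(hsv(p),(6,90,40),(20,255,255))
FOOT=box(-.081,.009,-.028,.028,0,.010); BAR=box(-.009,.009,-.018,.018,.010,.112)
COV=box(-.032,.032,-.131,.131,0,.006); KN=cyl(.014,.006,.042)
TRAY=box(-.046,.046,-.145,.145,0,.020)
def fit(obs,body,over,q0,z=0):
    """obs: list of (picture, mask)"""
    data=[]
    for p,m in obs:
        m=m.astype(np.float32)/255
        r=np.zeros(m.shape,np.uint8); 
        fill(p,place(body,q0,z),r,255); r=cv2.dilate(r,np.ones((31,31))); data.append((p,m*(r>0),m))
    def cost(q):
        c=0
        for p,m,_ in data:
            r=np.zeros(m.shape,np.uint8); fill(p,place(body,q,z),r,255)
            if over is not None: fill(p,place(over,q,z),r,0)
            c+=np.abs(r/255.-m).sum()/max(m.sum(),1)
        return c
    best=None
    for d in(-.15,0,.15):
        s=np.array([q0[0],q0[1],q0[2]+d])
        r=minimize(cost,s,method='Nelder-Mead',options=dict(initial_simplex=[s,s+[.01,0,0],s+[0,.01,0],s+[0,0,.15]],xatol=1e-4,fatol=1e-4,maxiter=150))
        if best is None or r.fun<best.fun: best=r
    return best.x,best.fun
def blobs(m,amin):
    n,l,st,ce=cv2.connectedComponentsWithStats(m); return [(ce[i],(l==i).astype(np.uint8)*255) for i in range(1,n) if st[i,4]>amin]
def plates(s,t,zone=None):
    out=[]
    for c,m in blobs(blue(t),80):
        w=atz(t,c,.01)
        if zone is not None and not zone(w): continue
        best=None
        pts=np.argwhere(m)[:,::-1]; rect=cv2.minAreaRect(pts.astype(np.float32)); b=cv2.boxPoints(rect)
        e=max((b[1]-b[0],b[2]-b[1]),key=np.linalg.norm)
        for sg in(1,-1):
            d=atz(t,c+sg*e/2,.01)-w; d/=np.linalg.norm(d)
            q0=np.r_[(w+d*.036)[:2],np.arctan2(d[1],d[0])]
            ms=blue(s); pr=proj(s,[w])[0]
            r=fit([(t,m),(s,ms)],FOOT,BAR,q0)
            if best is None or r[1]<best[1]: best=r
        out.append(best)
    return out
E
cat > b.py <<'E'
from fit import *
s=read_camera('scene');t=read_camera('top')
for q,c in plates(s,t): print('plate',q,c)
def big(m): return max(blobs(m,300),key=lambda b:b[1].sum())
c,m=big(red(t)); w=atz(t,c,.068); q,f=fit([(t,m),(s,red(s))],COV,KN,np.r_[w[:2],.1],.062); print('cover',q,f)
T=None
for c,m in blobs(brown(t),1500):
    w=atz(t,c,.01)
    if w[1]>.15 and abs(w[0]-.5)<.2: 
        print('tray0',c,w,m.sum()/255); T=(c,m,w)
c,m,w=T; print('tray',fit([(t,m)],TRAY,None,np.r_[w[:2],-.1]))
for nm in ['tumbler','jug','sugar','sachets','chiller','hood_hinge']:
    z=dict(hood_hinge=.064).get(nm,0)
    for p in (s,t):
        print(nm,[atz(p,r['pixel'],z)[:2] for r in nets.tip_of(p,nm) if r['score']>.5])
a=nets.tip_of(s,'hood_tab')[0]['pixel'];b=nets.tip_of(t,'hood_tab')[0]['pixel'];print('tab',tri(ray(s,a),ray(t,b)))
E
python3 b.py
```

```text
plate [ 0.587  -0.3515  0.3904] 0.5488482145847137
plate [ 0.4491 -0.2023  0.3732] 0.4998525232168128
plate [ 0.4354 -0.3684 -0.0802] 0.5328959048440874
cover [ 0.5635 -0.0022  0.1702] 0.4150551363937609
tray0 [152.8079 249.5886] [0.4657 0.3895 0.01  ] 3884.0
tray (array([ 0.4659,  0.3858, -0.1108]), np.float64(0.12398679348155327))
tumbler [array([0.3699, 0.1658]), array([0.688 , 0.3553])]
tumbler [array([0.3736, 0.1645]), array([0.693 , 0.3596]), array([ 0.4468, -0.2043])]
jug [array([ 0.7495, -0.2533])]
jug [array([ 0.7448, -0.2487]), array([0.7835, 0.0355])]
sugar [array([ 0.2727, -0.2537])]
sugar [array([ 0.2745, -0.2583])]
sachets [array([ 0.654 , -0.4515])]
sachets [array([ 0.6483, -0.4696])]
chiller [array([0.5658, 0.0039])]
chiller [array([0.5567, 0.005 ])]
hood_hinge [array([0.6554, 0.0184])]
hood_hinge [array([0.4657, 0.372 ]), array([0.6685, 0.0224])]
tab (array([0.6982, 0.0267, 0.2887]), [np.float64(0.0005236789575201106), np.float64(0.0005236789575199759)])
```

```bash
cat > plan.py <<'E'
import sys,json
from h import *
from scipy.spatial.transform import Rotation as Ro
def rot(yaw,tilt=0): return Ro.from_euler('z',yaw)*Ro.from_euler('x',np.pi+0)*Ro.from_euler('x',tilt)
def cur():
    o=robot.observe(); return np.array(o['tool_pos']),Ro.from_euler('xyz',o['tool_rot'])
def plan(way,step=.04,start=None):
    """way: list of (pos,yaw,tilt[,step]); prints compact rows"""
    p,R=start or cur()
    for w in way:
        P=np.array(w[0],float);Q=rot(w[1],w[2]);st=w[3] if len(w)>3 else step
        rv=(R.inv()*Q).as_rotvec()
        n=int(max(1,np.ceil(np.linalg.norm(P-p)/st-.02),np.ceil(np.linalg.norm(rv)/.14)))
        T=[];U=[];p0=p
        for i in range(n):
            d=R.inv().apply(p0+(P-p0)*(i+1)/n-p); t=np.round(d,3); u=np.round(rv/n,3)
            p=p+R.apply(t); R=R*Ro.from_rotvec(u); T.append(t.tolist());U.append(u.tolist())
        print(n,json.dumps(T).replace(' ',''),json.dumps(U).replace(' ',''),'->',np.round(p,3))
E
cat > c.py <<'E'
from fit import *
from plan import *
s=read_camera('scene');t=read_camera('top')
k=[nets.tip_of(p,'cover_knob')[0]['pixel'] for p in (s,t)]
print('knob',tri(ray(s,k[0]),ray(t,k[1])),atz(s,k[0],.086),atz(t,k[1],.086))
P=[(q,c) for q,c in plates(s,t)]
def dr(im,p,pts,col):
    h=cv2.convexHull(np.round(proj(p,pts)*48).astype(np.int32)); cv2.polylines(im,[h],True,col,1,cv2.LINE_AA,4)
ims=[]
for p,(x,y,w,hh) in ((s,(130,90,320,390)),(t,(90,120,430,220))):
    im=cv2.resize(p['img'],None,fx=3,fy=3,interpolation=cv2.INTER_CUBIC)
    for q,_ in P: dr(im,p,place(FOOT,q),(255,255,0)); dr(im,p,place(BAR,q),(255,0,255))
    dr(im,p,place(COV,[.5635,-.0022,.1702],.062),(255,255,0)); dr(im,p,place(KN,[.5635,-.0022,.1702],.062),(0,255,255)); dr(im,p,place(TRAY,[.4659,.3858,-.1108]),(255,255,0))
    im=im[y*3:(y+hh)*3,x*3:(x+w)*3]; f=600/hh/3 if hh>w else 800/w/3
    ims.append(cv2.resize(im,None,fx=f,fy=f,interpolation=cv2.INTER_AREA))
cv2.imwrite('pics/ov_s.png',ims[0][:,:,::-1]);cv2.imwrite('pics/ov_t.png',ims[1][:,:,::-1])
plan([((.5635,-.002,.2),-1.40,0),((.5635,-.002,.11),-1.40,0)])
E
python3 c.py
```

```text
knob (array([ 0.5671, -0.0006,  0.0867]), [np.float64(0.0032741639007128026), np.float64(0.003274163900712847)]) [ 0.564  -0.0015  0.086 ] [0.5705 0.0001 0.086 ]
15 [[-0.019,-0.034,0.002],[-0.02,-0.034,0.002],[-0.021,-0.033,0.001],[-0.021,-0.033,0.002],[-0.021,-0.033,0.002],[-0.022,-0.033,0.002],[-0.023,-0.032,0.001],[-0.023,-0.031,0.002],[-0.024,-0.031,0.002],[-0.024,-0.031,0.002],[-0.025,-0.03,0.002],[-0.025,-0.03,0.001],[-0.026,-0.03,0.002],[-0.026,-0.029,0.002],[-0.027,-0.029,0.002]] [[0.0,-0.0,0.017],[0.0,-0.0,0.017],[0.0,-0.0,0.017],[0.0,-0.0,0.017],[0.0,-0.0,0.017],[0.0,-0.0,0.017],[0.0,-0.0,0.017],[0.0,-0.0,0.017],[0.0,-0.0,0.017],[0.0,-0.0,0.017],[0.0,-0.0,0.017],[0.0,-0.0,0.017],[0.0,-0.0,0.017],[0.0,-0.0,0.017],[0.0,-0.0,0.017]] -> [ 0.564 -0.002  0.2  ]
3 [[-0.0,0.0,0.03],[-0.0,0.0,0.03],[-0.0,0.0,0.03]] [[-0.0,-0.0,0.001],[-0.0,-0.0,0.001],[-0.0,-0.0,0.001]] -> [ 0.564 -0.002  0.11 ]
```

View pics/ov_t.png

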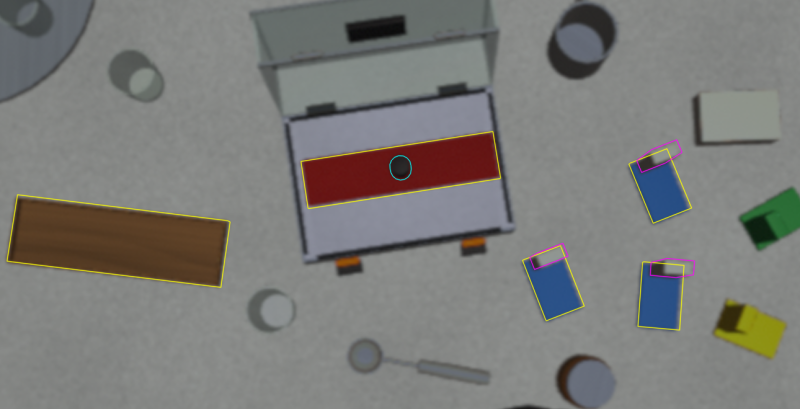

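View pics/ov_s.png

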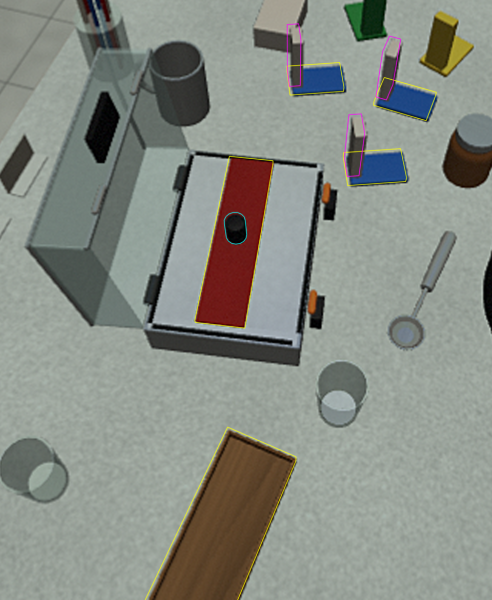

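The overlays fit both pictures well: the cover, the tray at lower left, and the three plates. Moving over the knob.

>>> carry_out --translation '[[-0.019, -0.034, 0.002], [-0.02, -0.034, 0.002], [-0.021, -0.033, 0.001], [-0.021, -0.033, 0.002], [-0.021, -0.033, 0.002], [-0.022, -0.033, 0.002], [-0.023, -0.032, 0.001], [-0.023, -0.031, 0.002], [-0.024, -0.031, 0.002], [-0.024, -0.031, 0.002]]' --turn '[[0, 0, 0.017], [0, 0, 0.017], [0, 0, 0.017], [0, 0, 0.017], [0, 0, 0.017], [0, 0, 0.017], [0, 0, 0.017], [0, 0, 0.017], [0, 0, 0.017], [0, 0, 0.017]]' --gripper '[-1, -1, -1, -1, -1, -1, -1, -1, -1, -1]'

```text
time: 3.2
tool_pos: [0.449, -0.1594, 0.2088]
tool_rot: [-3.141, -0.0, -1.314]
contact_force: [0.5, -0.4, 0.1]
opening: 0.0923
```

>>> carry_out --translation '[[-0.025, -0.03, 0.002], [-0.025, -0.03, 0.001], [-0.026, -0.03, 0.002], [-0.026, -0.029, 0.002], [-0.027, -0.029, 0.002], [0, 0, 0.03], [0, 0, 0.03], [0, 0, 0.03], [0, 0, 0]]' --turn '[[0, 0, 0.017], [0, 0, 0.017], [0, 0, 0.017], [0, 0, 0.017], [0, 0, 0.017], [0, 0, 0], [0, 0, 0], [0, 0, 0], [0, 0, 0]]' --gripper '[-1, -1, -1, -1, -1, -1, -1, -1, -1]'

```text
time: 4.1
tool_pos: [0.5613, -0.0017, 0.1059]
tool_rot: [3.134, 0.002, -1.398]
contact_force: [-1.7, 0.7, 0.1]
opening: 0.0916
```

>>> carry_out --translation '[[-0.001, -0.003, 0.017], [0, 0, 0.016], [0, 0, 0], [0, 0, 0]]' --turn '[[0, 0, 0], [0, 0, 0], [0, 0, 0], [0, 0, 0]]' --gripper '[-1, -1, -1, -1]'

```text
time: 4.5
tool_pos: [0.5674, -0.0008, 0.078]
tool_rot: [-3.14, -0.0, -1.398]
contact_force: [0.1, -0.5, 0.9]
opening: 0.0917
```

>>> carry_out --translation '[[0, 0.002, 0.004], [0, 0, 0], [0, 0, 0], [0, 0, 0], [0, 0, 0], [0, 0, 0], [0, 0, 0], [0, 0, 0], [0, 0, 0]]' --turn '[[0, 0, 0], [0, 0, 0], [0, 0, 0], [0, 0, 0], [0, 0, 0], [0, 0, 0], [0, 0, 0], [0, 0, 0], [0, 0, 0]]' --gripper '[-1, 1, 1, 1, 1, 1, 1, 1, 1]' --squeeze 45

```text
time: 5.4
tool_pos: [0.5648, -0.001, 0.0727]
tool_rot: [3.142, -0.0, -1.398]
contact_force: [-0.3, -1.1, 0.7]
opening: 0.0326
```

>>> carry_out --translation '[[0, 0, -0.01], [0, 0, -0.02], [0, 0, -0.03], [0, 0, -0.03], [0, 0, -0.03], [0, 0, -0.02], [0, 0, 0], [0, 0, 0]]' --turn '[[0, 0, 0], [0, 0, 0], [0, 0, 0], [0, 0, 0], [0, 0, 0], [0, 0, 0], [0, 0, 0], [0, 0, 0]]' --gripper '[1, 1, 1, 1, 1, 1, 1, 1]'

```text
time: 6.2
tool_pos: [0.5643, -0.0009, 0.2123]
tool_rot: [3.141, 0.0, -1.398]
contact_force: [-0.4, -1.1, -3.6]
opening: 0.0272
```

```bash
cat > d.py <<'E'
from fit import *
from plan import *
s=read_camera('scene');save(s,'s1'); p,_=cur(); print(p)
# slot from top cam later
yw=-.1108-.170-1.40
plan([((.4659,.3858,.2),yw,0,.035),((.4659,.3858,.06),yw,0,.035)])
E
python3 d.py
```

```text
[ 0.5639 -0.0009  0.2115]
12 [[-0.033,0.003,0.001],[-0.033,0.003,0.001],[-0.033,0.004,0.001],[-0.033,0.005,0.001],[-0.033,0.005,0.001],[-0.032,0.007,0.001],[-0.033,0.007,0.001],[-0.032,0.008,0.001],[-0.032,0.009,0.001],[-0.032,0.01,0.001],[-0.032,0.01,0.001],[-0.031,0.011,0.001]] [[0.0,0.0,0.024],[0.0,0.0,0.024],[0.0,0.0,0.024],[0.0,0.0,0.024],[0.0,0.0,0.024],[0.0,0.0,0.024],[0.0,0.0,0.024],[0.0,0.0,0.024],[0.0,0.0,0.024],[0.0,0.0,0.024],[0.0,0.0,0.024],[0.0,0.0,0.024]] -> [0.466 0.386 0.2  ]
4 [[-0.0,-0.0,0.035],[-0.0,-0.0,0.035],[-0.0,-0.0,0.035],[-0.0,-0.0,0.035]] [[0.001,-0.0,-0.001],[0.001,-0.0,-0.001],[0.001,-0.0,-0.001],[0.001,-0.0,-0.001]] -> [0.466 0.386 0.06 ]
```

View pics/s1.png

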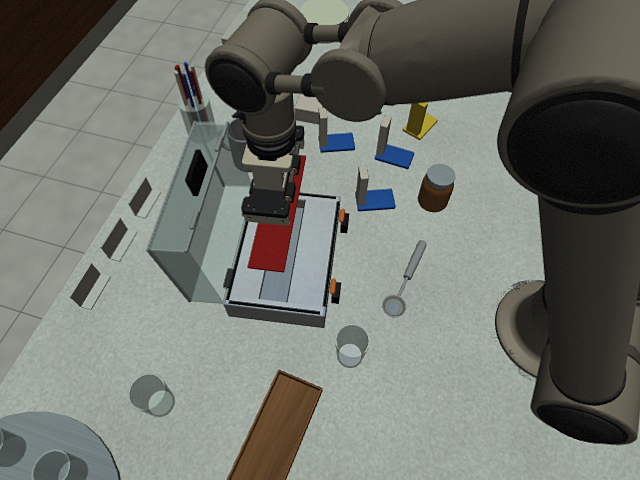

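The cover hangs level below the gripper at about (270,240), and the slot is open beneath it. Carrying it to the tray.

>>> carry_out --translation '[[-0.033, 0.003, 0.001], [-0.033, 0.003, 0.001], [-0.033, 0.004, 0.001], [-0.033, 0.005, 0.001], [-0.033, 0.005, 0.001], [-0.032, 0.007, 0.001], [-0.033, 0.007, 0.001], [-0.032, 0.008, 0.001], [-0.032, 0.009, 0.001], [-0.032, 0.01, 0.001]]' --turn '[[0, 0, 0.024], [0, 0, 0.024], [0, 0, 0.024], [0, 0, 0.024], [0, 0, 0.024], [0, 0, 0.024], [0, 0, 0.024], [0, 0, 0.024], [0, 0, 0.024], [0, 0, 0.024]]' --gripper '[1, 1, 1, 1, 1, 1, 1, 1, 1, 1]'

```text
time: 7.25
tool_pos: [0.4813, 0.322, 0.2006]
tool_rot: [3.138, -0.002, -1.639]
contact_force: [0.1, -0.3, -3.0]
opening: 0.0269
```

>>> carry_out --translation '[[-0.032, 0.01, 0.001], [-0.031, 0.011, 0.001], [0, 0, 0.035], [0, 0, 0.035], [0, 0, 0.035], [0, 0, 0.035], [0, 0, 0], [0, 0, 0], [0, 0, 0]]' --turn '[[0, 0, 0.024], [0, 0, 0.024], [0, 0, 0], [0, 0, 0], [0, 0, 0], [0, 0, 0], [0, 0, 0], [0, 0, 0], [0, 0, 0]]' --gripper '[1, 1, 1, 1, 1, 1, 1, 1, 1]'

```text
time: 8.15
tool_pos: [0.4676, 0.3862, 0.0623]
tool_rot: [-3.139, 0.002, -1.686]
contact_force: [0.2, -0.8, -2.5]
opening: 0.0273
```

```bash
cat > e.py <<'E'
from fit import *
from plan import *
s=read_camera('scene');t=read_camera('top');save(t,'t2')
p,R=cur();print(p,R.as_euler('xyz'))
z=p[2]-.011
for o in ([(t,red(t))],[(s,red(s))]): print(fit(o,COV,KN,[p[0],p[1],-.11],z))
print('tray s',fit([(s,brown(s))],TRAY,None,[.466,.386,-.11]))
E
python3 e.py
```

```text
[0.4677 0.3863 0.0627] [-3.1388  0.0021 -1.686 ]
(array([ 0.475 ,  0.3795, -0.2127]), np.float64(3.045135914692772))
(array([0.263 , 0.5237, 0.9937]), np.float64(1.0))
tray s (array([0.2512, 0.5504, 1.3122]), np.float64(1.0))
```

>>> carry_out --translation '[[0, 0, 0.02], [0, 0, 0.015], [0, 0, 0.008], [0, 0, 0.003], [0, 0, 0.001], [0, 0, 0], [0, 0, 0]]' --turn '[[0, 0, 0], [0, 0, 0], [0, 0, 0], [0, 0, 0], [0, 0, 0], [0, 0, 0], [0, 0, 0]]' --gripper '[1, 1, 1, 1, 1, 1, 1]'

```text
time: 8.95
tool_pos: [0.4669, 0.3856, 0.0181]
tool_rot: [-3.14, 0.001, -1.686]
contact_force: [-8.0, -7.7, 22.5]
opening: 0.0275
```

```bash
python3 - <<'E'
from h import *
s=read_camera('scene');t=read_camera('top')
a=cv2.resize(s['img'][300:480,180:420],None,fx=2.5,fy=2.5);b=cv2.resize(t['img'][200:300,60:260],(600,300))
im=np.zeros((750,600,3),np.uint8); im[:450,:600]=a; im[450:]=b
cv2.imwrite('pics/s3.png',cv2.resize(im,(480,600))[:,:,::-1])
E
```

```text
(no output)
```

View pics/s3.png

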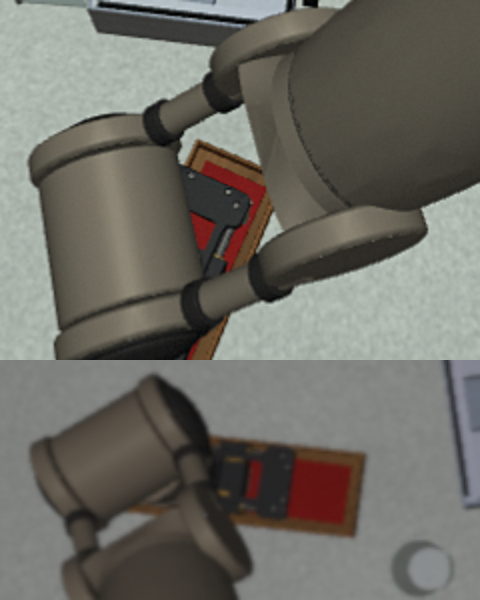

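The cover sits inside the tray walls, so I'm releasing it.

>>> carry_out --translation '[[0, 0, 0], [0, 0, 0], [0, 0, 0], [0, 0, 0], [0, 0, -0.02], [0, 0, -0.03], [0, 0, -0.04], [0, 0, -0.04], [0, 0, -0.04], [0, 0, 0]]' --turn '[[0, 0, 0], [0, 0, 0], [0, 0, 0], [0, 0, 0], [0, 0, 0], [0, 0, 0], [0, 0, 0], [0, 0, 0], [0, 0, 0], [0, 0, 0]]' --gripper '[-1, -1, -1, -1, -1, -1, -1, -1, -1, -1]'

```text
time: 10.05
tool_pos: [0.4693, 0.3874, 0.19]
tool_rot: [-3.133, 0.007, -1.686]
contact_force: [0.1, 0.5, -0.0]
opening: 0.0915
```

```bash
cat > f.py <<'E'
from plan import *
# plan to above plate A (nearest to chiller)
q=[.4491,-.2023,.3732]
plan([((.5,.1,.21),q[2]-1.571,0,.04),((q[0],q[1],.20),q[2]-1.571,0,.04)])
E
python3 f.py
```

```text
8 [[0.035,-0.008,-0.003],[0.036,-0.006,-0.002],[0.036,-0.003,-0.003],[0.036,-0.002,-0.003],[0.036,0.001,-0.002],[0.036,0.003,-0.003],[0.036,0.005,-0.002],[0.035,0.008,-0.003]] [[-0.001,0.001,-0.061],[-0.001,0.001,-0.061],[-0.001,0.001,-0.061],[-0.001,0.001,-0.061],[-0.001,0.001,-0.061],[-0.001,0.001,-0.061],[-0.001,0.001,-0.061],[-0.001,0.001,-0.061]] -> [0.5  0.1  0.21]
8 [[0.033,0.02,0.001],[0.033,0.019,0.002],[0.033,0.02,0.001],[0.033,0.02,0.002],[0.032,0.019,0.001],[0.033,0.02,0.001],[0.033,0.019,0.002],[0.033,0.02,0.001]] [[-0.0,-0.0,-0.0],[-0.0,-0.0,-0.0],[-0.0,-0.0,-0.0],[-0.0,-0.0,-0.0],[-0.0,-0.0,-0.0],[-0.0,-0.0,-0.0],[-0.0,-0.0,-0.0],[-0.0,-0.0,-0.0]] -> [ 0.449 -0.202  0.2  ]
```

>>> carry_out --translation '[[0.035, -0.008, -0.003], [0.036, -0.006, -0.002], [0.036, -0.003, -0.003], [0.036, -0.002, -0.003], [0.036, 0.001, -0.002], [0.036, 0.003, -0.003], [0.036, 0.005, -0.002], [0.035, 0.008, -0.003], [0.033, 0.02, 0.001], [0.033, 0.019, 0.002]]' --turn '[[0, 0, -0.061], [0, 0, -0.061], [0, 0, -0.061], [0, 0, -0.061], [0, 0, -0.061], [0, 0, -0.061], [0, 0, -0.061], [0, 0, -0.061], [0, 0, 0], [0, 0, 0]]' --gripper '[-1, -1, -1, -1, -1, -1, -1, -1, -0.4, -0.4]'

```text
time: 11.05
tool_pos: [0.4844, 0.0212, 0.2012]
tool_rot: [3.141, 0.0, -1.198]
contact_force: [1.0, 0.1, 0.4]
opening: 0.0806
```

>>> carry_out --translation '[[0.033, 0.02, 0.001], [0.033, 0.02, 0.002], [0.032, 0.019, 0.001], [0.033, 0.02, 0.001], [0.033, 0.019, 0.002], [0.033, 0.02, 0.001], [0, 0, 0], [0, 0, 0]]' --turn '[[0, 0, 0], [0, 0, 0], [0, 0, 0], [0, 0, 0], [0, 0, 0], [0, 0, 0], [0, 0, 0], [0, 0, 0]]' --gripper '[-0.4, -0.4, -0.4, -0.4, -0.4, -0.4, -0.4, -0.4]'

```text
time: 11.85
tool_pos: [0.4462, -0.2041, 0.193]
tool_rot: [3.141, 0.001, -1.2]
contact_force: [-0.3, 1.1, 0.7]
opening: 0.0639
```

```bash
cat > g.py <<'E'
from fit import *
from plan import *
s=read_camera('scene');t=read_camera('top');save(s,'s4');save(t,'t4')
# cover, tray
m=max(blobs(red(t),300),key=lambda b:b[1].sum())
print('cover',fit([(t,m[1])],COV,KN,[.466,.386,-.11],.004))
def score(q,p): # single-view residuals at known plates
    return fit([(p,blue(p))],FOOT,BAR,q)
for q in ([.587,-.3515,.3904],[.4491,-.2023,.3732],[.4354,-.3684,-.0802]):
    print(fit([(s,blue(s))],FOOT,BAR,q),fit([(t,blue(t))],FOOT,BAR,q))
print(cur()[0],robot.observe()['tool_rot'],robot.observe()['opening'])
E
python3 g.py
```

```text
cover (array([ 0.4674,  0.3878, -0.1283]), np.float64(0.11241445759320107))
(array([ 0.5857, -0.3525,  0.3797]), np.float64(0.2796969318512968)) (array([ 0.5886, -0.3505,  0.3473]), np.float64(0.2453461955192059))
(array([ 0.4483, -0.2026,  0.3775]), np.float64(0.2630965918880734)) (array([ 0.4232, -0.1896,  0.7999]), np.float64(1.3434758075892228))
(array([ 0.4326, -0.3677, -0.0153]), np.float64(0.6940971152859049)) (array([ 0.4374, -0.361 , -0.0061]), np.float64(0.43154027395072087))
[ 0.4465 -0.2029  0.1934] [ 3.1413  0.0009 -1.1975] 0.06445372322537143
```

View pics/s4.png

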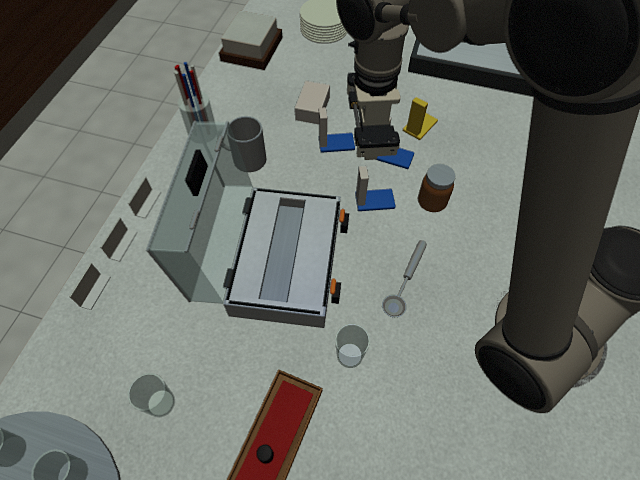

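The cover lies in the tray, with its knob at (265,453), and the slot shows at (283,250). Next I grasp the first plate, the one nearest the chiller.

>>> carry_out --translation '[[0.001, -0.002, 0.03], [0, 0, 0.03], [0, 0, 0.03], [0, 0, 0.02], [0, 0, 0.006], [0, 0, 0], [0, 0, 0]]' --turn '[[0, 0, 0], [0, 0, 0], [0, 0, 0], [0, 0, 0], [0, 0, 0], [0, 0, 0], [0, 0, 0]]' --gripper '[-0.4, -0.4, -0.4, -0.4, -0.4, -0.4, -0.4]'

```text
time: 12.65
tool_pos: [0.4496, -0.2038, 0.0787]
tool_rot: [-3.141, -0.001, -1.197]
contact_force: [0.8, -0.4, -0.4]
opening: 0.0646
```

```bash
cat > sl.py <<'E'
from fit import *
s=read_camera('scene');t=read_camera('top')
SLOT=box(-.027,.027,-.125,.125,0,0.0); DECK=box(-.085,.08,-.135,.135,0,0)
q0=[.5635,-.002,.17]
for p,n in((s,'s'),(t,'t')):
    g=cv2.cvtColor(p['img'],cv2.COLOR_RGB2GRAY); d=np.zeros(g.shape,np.uint8); fill(p,place(DECK,q0,.062),d,255)
    thr,_=cv2.threshold(g[d==255],0,255,cv2.THRESH_OTSU); m=((g<thr)&(d==255)).astype(np.uint8)*255
    m=max(blobs(m,200),key=lambda b:b[1].sum())[1]
    print(n,thr,m.sum()/255,fit([(p,m)],SLOT,None,q0,.062))
for p in(s,t): print([(atz(p,r['pixel'],.062),r['score']) for r in nets.tip_of(p,'slot')])
E
python3 sl.py
```

```text
s 145.0 2903.0 (array([0.5635, 0.0013, 0.165 ]), np.float64(0.051270828689725975))
t 125.0 2351.0 (array([0.5658, 0.0022, 0.1662]), np.float64(0.05477518953136338))
[(array([ 0.5618, -0.0038,  0.062 ]), 0.85)]
[(array([0.5692, 0.0046, 0.062 ]), 0.87), (array([0.7662, 0.038 , 0.062 ]), 0.5), (array([ 0.4472, -0.1935,  0.062 ]), 0.37)]
```

```bash
cat > dp.py <<'E'
import numpy as np, json
from scipy.sparse import coo_matrix
from scipy.sparse.csgraph import dijkstra
def rect(a,b,c,d,n=2.0):
    xs=np.arange(a,b+.1,min(n,b-a)); zs=np.arange(c,d+.1,min(n,d-c))
    return np.array([(x,z) for x in xs for z in zs if x in(xs[0],xs[-1]) or z in(zs[0],zs[-1])])
plate=np.r_[rect(-81,9,0,10),rect(-9,9,10,112)]; fing=rect(-10,10,76,142,4); body=rect(-38,38,142,200,4)
def dbox(p,b): # signed-ish dist point->box
    dx=np.maximum(b[0]-p[...,0],p[...,0]-b[1]);dz=np.maximum(b[2]-p[...,1],p[...,1]-b[3])
    o=np.hypot(np.maximum(dx,0),np.maximum(dz,0)); return np.where((dx<0)&(dz<0),np.maximum(dx,dz),o)
deckL=(-130,-27,-5,0);deckR=(27,95,-5,0);wallL=(-140,-101,-80,-3);wallR=(91,140,-80,-3);hood=(93,300,0,220);nb=(-11,11,-56,58)
X=np.arange(-40,61,4.);Z=np.arange(-50,101,4.);Th=np.radians(np.arange(0,64,4.))
Z=np.r_[-50:101:4].astype(float)
C=np.zeros((len(Th),len(X),len(Z)))
for i,t in enumerate(Th):
    R=np.array([[np.cos(t),np.sin(t)],[-np.sin(t),np.cos(t)]]) # row-vec
    for j,x in enumerate(X):
        for k,z in enumerate(Z):
            o=np.array([x,z]); P=plate@R+o; G=np.r_[fing,body]@R+o; B=body@R+o
            c=min(dbox(P,b).min() for b in(deckL,deckR,wallL,wallR)); c=min(c,(P[:,1]+56).min()+0)
            c=min(c,min(dbox(G,b).min() for b in(deckL,deckR,hood))); c=min(c,dbox(B,nb).min()); C[i,j,k]=c
np.save('C.npy',C)
N=C.size; idx=np.arange(N).reshape(C.shape); r=[];cc=[];w=[]
for di in(-1,0,1):
  for dj in(-1,0,1):
    for dk in(-1,0,1):
      if (di,dj,dk)==(0,0,0): continue
      sl=lambda d,n:(slice(max(0,-d),n-max(0,d)),slice(max(0,d),n-max(0,-d)))
      a,b,c_=sl(di,C.shape[0]),sl(dj,C.shape[1]),sl(dk,C.shape[2])
      A=idx[a[0],b[0],c_[0]].ravel();B=idx[a[1],b[1],c_[1]].ravel();m=np.minimum(C.ravel()[A],C.ravel()[B]);ok=m>2
      r.append(A[ok]);cc.append(B[ok]);w.append(np.sqrt(di*di+dj*dj+dk*dk)*(1+40*np.exp(-m[ok]/2.5)))
G=coo_matrix((np.concatenate(w),(np.concatenate(r),np.concatenate(cc))),shape=(N,N)).tocsr()
start=idx[0,np.argmin(abs(X-4)),-1]; g=idx[0,np.argmin(abs(X+0)),np.argmin(abs(Z+46))]
d,p=dijkstra(G,indices=start,return_predecessors=True); print(d[g])
k=g;path=[]
while k>=0: path.append(k);k=p[k]
for k in path[::-1]:
    i,j,l=np.unravel_index(k,C.shape); print(int(round(np.degrees(Th[i]))),X[j],Z[l],round(C[i,j,l],1))
E
python3 dp.py
```

```text
77.98356758297298
0 4.0 98.0 54.8
4 8.0 94.0 59.9
8 12.0 90.0 65.1
12 16.0 86.0 69.2
16 20.0 82.0 59.7
20 24.0 78.0 50.3
24 28.0 74.0 41.1
28 32.0 70.0 32.0
32 36.0 66.0 23.1
36 40.0 66.0 18.4
40 44.0 62.0 13.4
44 48.0 58.0 13.2
48 48.0 54.0 13.4
48 48.0 50.0 13.4
48 48.0 46.0 13.6
48 48.0 42.0 12.5
48 44.0 38.0 12.8
48 40.0 34.0 13.1
48 36.0 30.0 13.4
48 32.0 26.0 13.1
48 28.0 22.0 12.8
48 24.0 18.0 12.5
44 24.0 14.0 11.8
44 20.0 10.0 9.7
40 16.0 6.0 9.3
36 16.0 2.0 8.1
32 12.0 -2.0 7.9
28 8.0 -6.0 7.3
24 8.0 -10.0 8.9
20 8.0 -14.0 10.5
16 8.0 -18.0 12.2
12 8.0 -22.0 13.1
8 4.0 -26.0 15.1
4 4.0 -30.0 15.7
0 0.0 -34.0 18.0
0 0.0 -38.0 18.0
0 0.0 -42.0 14.0
0 0.0 -46.0 10.0
```

>>> carry_out --translation '[[0, 0, 0.002], [0, 0, 0], [0, 0, 0], [0, 0, 0], [0, 0, 0], [0, 0, 0], [0, 0, 0], [0, 0, 0]]' --turn '[[0, 0, 0], [0, 0, 0], [0, 0, 0], [0, 0, 0], [0, 0, 0], [0, 0, 0], [0, 0, 0], [0, 0, 0]]' --gripper '[-0.4, 1, 1, 1, 1, 1, 1, 1]' --squeeze 58

```text
time: 13.65
tool_pos: [0.4487, -0.2039, 0.0755]
tool_rot: [3.141, 0.0, -1.198]
contact_force: [0.2, 0.2, -2.5]
opening: 0.0356
```

```bash
cat > ins.py <<'E'
from plan import *
S=np.array([.5645,.0018]);yw=.166
def tcp(th,x,z,y,h):
    th=np.radians(th);c,s=np.cos(yw),np.sin(yw); X=(x/1000-np.sin(th)*h); Y=y
    return ((S[0]+c*X-s*Y,S[1]+s*X+c*Y,.062+z/1000+np.cos(th)*h),yw-np.pi/2,th)
PRE=[(0,4,98),(48,48,60)]
INS=[(48,44,38),(46,24,16),(40,16,6),(32,12,-2),(24,8,-10),(12,8,-22),(0,0,-34)]
E
python3 - <<'E'
import sys; sys.path.insert(0,'.')
from ins import *
p,R=cur();h=.0755
lift=(p+[0,0,.15],R.as_euler('xyz')[2],0,.03)
plan([lift]+[tcp(*w,.08,h) for w in PRE],.035)
E
```

```text
5 [[-0.0,0.0,-0.03],[-0.0,0.0,-0.03],[-0.0,0.0,-0.03],[-0.0,0.0,-0.03],[-0.0,0.0,-0.03]] [[0.0,0.0,0.0],[0.0,0.0,0.0],[0.0,0.0,0.0],[0.0,0.0,0.0],[0.0,0.0,0.0]] -> [ 0.449 -0.204  0.226]
9 [[-0.025,-0.023,-0.001],[-0.026,-0.022,-0.001],[-0.026,-0.021,-0.001],[-0.027,-0.021,-0.001],[-0.027,-0.02,-0.002],[-0.028,-0.019,-0.001],[-0.028,-0.019,-0.001],[-0.028,-0.019,-0.001],[-0.029,-0.017,-0.001]] [[0.0,0.0,0.023],[0.0,0.0,0.023],[0.0,0.0,0.023],[0.0,0.0,0.023],[0.0,0.0,0.023],[0.0,0.0,0.023],[0.0,0.0,0.023],[0.0,0.0,0.023],[0.0,0.0,0.023]] -> [0.555 0.081 0.236]
6 [[-0.0,0.002,0.011],[-0.0,0.003,0.01],[-0.0,0.005,0.009],[-0.0,0.006,0.009],[-0.0,0.008,0.008],[-0.0,0.008,0.007]] [[0.14,0.0,-0.0],[0.14,0.0,-0.0],[0.14,0.0,-0.0],[0.14,0.0,-0.0],[0.14,0.0,-0.0],[0.14,0.0,-0.0]] -> [0.543 0.079 0.172]
```

>>> carry_out --translation '[[0, 0, -0.02], [0, 0, -0.03], [0, 0, -0.03], [0, 0, -0.03], [0, 0, -0.04], [-0.025, -0.023, -0.001], [-0.026, -0.022, -0.001], [-0.026, -0.021, -0.001], [-0.027, -0.021, -0.001], [-0.027, -0.02, -0.002]]' --turn '[[0, 0, 0], [0, 0, 0], [0, 0, 0], [0, 0, 0], [0, 0, 0], [0, 0, 0.023], [0, 0, 0.023], [0, 0, 0.023], [0, 0, 0.023], [0, 0, 0.023]]' --gripper '[1, 1, 1, 1, 1, 1, 1, 1, 1, 1]'

```text
time: 14.65
tool_pos: [0.5082, -0.0442, 0.2315]
tool_rot: [3.141, 0.0, -1.314]
contact_force: [-0.3, -0.8, -1.9]
opening: 0.0358
```

>>> carry_out --translation '[[-0.028, -0.019, -0.001], [-0.028, -0.019, -0.001], [-0.028, -0.019, -0.001], [-0.029, -0.017, -0.001], [0, 0.002, 0.011], [0, 0.003, 0.01], [0, 0.005, 0.009], [0, 0.006, 0.009], [0, 0.008, 0.008], [0, 0.008, 0.007]]' --turn '[[0, 0, 0.023], [0, 0, 0.023], [0, 0, 0.023], [0, 0, 0.023], [0.14, 0, 0], [0.14, 0, 0], [0.14, 0, 0], [0.14, 0, 0], [0.14, 0, 0], [0.14, 0, 0]]' --gripper '[1, 1, 1, 1, 1, 1, 1, 1, 1, 1]'

```text
time: 15.65
tool_pos: [0.5445, 0.0896, 0.1901]
tool_rot: [-2.497, 0.044, -1.363]
contact_force: [-0.2, 0.5, -2.0]
opening: 0.0357
```

>>> carry_out --translation '[[0, 0, 0], [0, 0, 0]]' --turn '[[0, 0, 0], [0, 0, 0]]' --gripper '[1, 1]'

```text
time: 15.85
tool_pos: [0.5465, 0.0891, 0.1912]
tool_rot: [-2.498, 0.044, -1.364]
contact_force: [0.1, -0.6, -2.1]
opening: 0.0358
```

```bash
cat > ov.py <<'E'
import sys
from fit import *
from plan import *
from ins import S,yw
h=float(sys.argv[1]);name=sys.argv[2]
# overlay of expected in-hand plate and chosen crop
p,R=cur(); print(p,robot.observe()['tool_rot'],robot.observe()['opening'])
s=read_camera('scene')
# plate frame from tool: z_p=-tool z, y_p=-tool x, x_p = -tool y
M=R.as_matrix(); B=np.c_[-M[:,1],-M[:,0],-M[:,2]]; o=p-B[:,2]*h
im=cv2.resize(s['img'],None,fx=3,fy=3,interpolation=cv2.INTER_CUBIC)
for P,c in((FOOT,(255,255,0)),(BAR,(255,0,255))):
    hl=cv2.convexHull(np.round(proj(s,P@B.T+o)*48).astype(np.int32)); cv2.polylines(im,[hl],True,c,1,cv2.LINE_AA,4)
SL=place(np.array([[-.027,-.125,0],[.027,-.125,0],[.027,.125,0],[-.027,.125,0]]),[*S,yw],.062)
cv2.polylines(im,[np.round(proj(s,SL)*48).astype(np.int32)],True,(0,255,0),1,cv2.LINE_AA,4)
x,y=150,100; im=im[y*3:(y+240)*3,x*3:(x+260)*3]
cv2.imwrite(f'pics/{name}.png',cv2.resize(im,(650,600),interpolation=cv2.INTER_AREA)[:,:,::-1])
E
python3 ov.py .0755 o5
```

```text
[0.5465 0.0891 0.1912] [-2.4982  0.0437 -1.3643] 0.03575474420710403
```

View pics/o5.png

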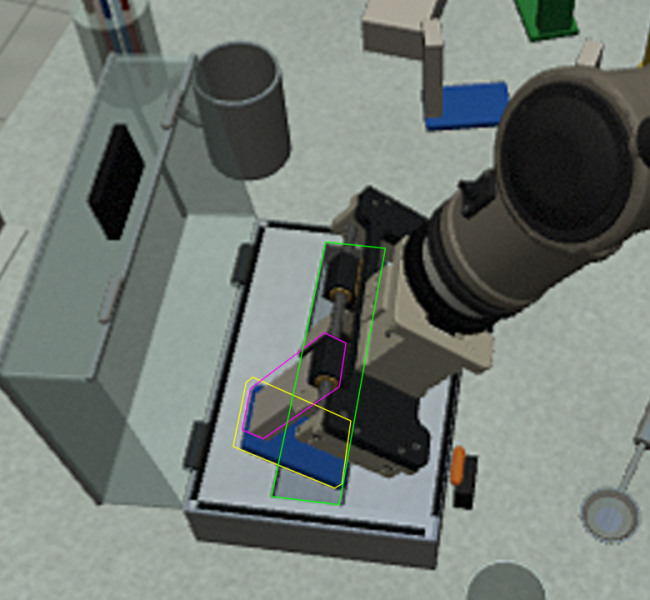

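The plate hangs in the hand as expected. The tilt was clipped at 0.14 rad per row, so I'm re-planning with smaller turns.

```bash
sed -i 's/np.linalg.norm(rv)\/.14/np.linalg.norm(rv)\/.08/' plan.py; python3 - <<'E'
import sys; sys.path.insert(0,'.')
from ins import *
plan([tcp(*w,.08,.0755) for w in PRE[1:]+INS],.02)
E
```

```text
3 [[0.003,0.005,0.004],[0.003,0.006,0.003],[0.004,0.005,0.004]] [[0.065,0.02,0.0],[0.065,0.02,0.0],[0.065,0.02,0.0]] -> [0.544 0.079 0.173]
2 [[-0.0,0.01,0.006],[-0.0,0.009,0.005]] [[-0.0,-0.0,0.001],[-0.0,-0.0,0.001]] -> [0.539 0.078 0.151]
2 [[-0.0,0.014,0.0],[-0.0,0.014,0.001]] [[-0.018,-0.0,-0.0],[-0.018,-0.0,-0.0]] -> [0.521 0.075 0.13 ]
2 [[-0.0,0.002,0.001],[-0.0,0.002,0.0]] [[-0.052,-0.0,-0.0],[-0.052,-0.0,-0.0]] -> [0.519 0.075 0.126]
2 [[-0.0,-0.001,0.002],[-0.0,-0.001,0.003]] [[-0.07,0.0,-0.0],[-0.07,0.0,-0.0]] -> [0.524 0.076 0.124]
2 [[-0.0,-0.001,0.002],[-0.0,-0.002,0.003]] [[-0.07,0.0,-0.0],[-0.07,0.0,-0.0]] -> [0.529 0.076 0.121]
3 [[-0.0,-0.004,0.004],[-0.0,-0.004,0.004],[-0.0,-0.004,0.004]] [[-0.07,0.0,-0.0],[-0.07,0.0,-0.0],[-0.07,0.0,-0.0]] -> [0.544 0.079 0.114]
3 [[-0.0,-0.002,0.004],[-0.0,-0.002,0.003],[-0.0,-0.002,0.004]] [[-0.069,0.0,-0.0],[-0.069,0.0,-0.0],[-0.069,0.0,-0.0]] -> [0.551 0.08  0.103]
```

>>> carry_out --translation '[[0.003, 0.005, 0.004], [0.003, 0.006, 0.003], [0.004, 0.005, 0.004], [0, 0, 0], [0, 0.01, 0.006], [0, 0.009, 0.005], [0, 0, 0]]' --turn '[[0.065, 0.02, 0], [0.065, 0.02, 0], [0.065, 0.02, 0], [0, 0, 0], [0, 0, 0.001], [0, 0, 0.001], [0, 0, 0]]' --gripper '[1, 1, 1, 1, 1, 1, 1]'

```text
time: 16.6
tool_pos: [0.5394, 0.0836, 0.1655]
tool_rot: [-2.392, 0.05, -1.358]
contact_force: [2.6, 1.5, -1.3]
opening: 0.0357
```

```bash
python3 - <<'E'
import sys; sys.path.insert(0,'.')
from ins import *
o=robot.observe();print(np.round(o['qpos'],3),np.round(o['joint_efforts'],1))
p,R=cur();print(p,R.as_matrix().round(3))
E
```

```text
[-0.154  0.221  2.214  1.568  0.283 -0.24 ] [ -0.1 -29.9 -15.6   1.8   0.9  -1.4]
[0.53935634 0.08357019 0.16552188] [[ 0.211 -0.722  0.658]
 [-0.976 -0.121  0.18 ]
 [-0.05  -0.681 -0.731]]
```

```bash
cat > dp2.py <<'E'
from dp_lib import *
E
python3 - <<'E'
import re
s=open('dp.py').read()
lib=s.split("X=np.arange(-40")[0]
open('dp_lib.py','w').write(lib+'''
from scipy.optimize import brentq
def grid(delta,thmax,st=3.,ts=3.):
    X=np.arange(-36,61,st);Z=np.r_[-50:88:st].astype(float);Th=np.radians(np.arange(0,thmax+.1,ts))
    d=np.radians(delta);Rd=np.array([[np.cos(d),-np.sin(d)],[np.sin(d),np.cos(d)]])  # gripper leans by -delta
    g0=(np.r_[fing,body]-[0,95])@Rd+[0,95]; nf=len(fing)
    C=np.zeros((len(Th),len(X),len(Z)))
    O=np.array([(x,z) for x in X for z in Z])[:,None]
    for i,t in enumerate(Th):
        R=np.array([[np.cos(t),np.sin(t)],[-np.sin(t),np.cos(t)]])
        P=plate@R+O;G=g0@R+O
        c=np.min([dbox(P,b).min(1) for b in(deckL,deckR,wallL,wallR)],0);c=np.minimum(c,(P[...,1]+56).min(1))
        c=np.minimum(c,np.min([dbox(G,b).min(1) for b in(deckL,deckR,hood)],0));c=np.minimum(c,dbox(G[:,nf:],nb).min(1))
        C[i]=c.reshape(len(X),len(Z))
    return X,Z,Th,C
def solve(X,Z,Th,C,mn=2,ok=None):
    N=C.size; idx=np.arange(N).reshape(C.shape); r=[];cc=[];w=[]
    F=C if ok is None else np.where(ok,C,-9)
    for di in(-1,0,1):
      for dj in(-1,0,1):
        for dk in(-1,0,1):
          if (di,dj,dk)==(0,0,0): continue
          sl=lambda d,n:(slice(max(0,-d),n-max(0,d)),slice(max(0,d),n-max(0,-d)))
          a,b,c_=sl(di,C.shape[0]),sl(dj,C.shape[1]),sl(dk,C.shape[2])
          A=idx[a[0],b[0],c_[0]].ravel();B=idx[a[1],b[1],c_[1]].ravel();m=np.minimum(F.ravel()[A],F.ravel()[B]);k=m>mn
          r.append(A[k]);cc.append(B[k]);w.append(np.sqrt(di*di+dj*dj+dk*dk)*(1+40*np.exp(-m[k]/2.)))
    G=coo_matrix((np.concatenate(w),(np.concatenate(r),np.concatenate(cc))),shape=(N,N)).tocsr()
    s=idx[0,np.argmin(abs(X-4)),-1];g=idx[0,np.argmin(abs(X)),np.argmin(abs(Z+47))]
    d,p=dijkstra(G,indices=s,return_predecessors=True)
    if not np.isfinite(d[g]): return None
    k=g;path=[]
    while k>=0: path.append(k);k=p[k]
    out=[]
    for k in path[::-1]:
        i,j,l=np.unravel_index(k,C.shape); out.append((np.degrees(Th[i]),X[j],Z[l],C[i,j,l]))
    return np.array(out)
''')
E
cat > dp2.py <<'E'
from dp_lib import *
for delta in(0,12):
    for tm in(24,27,30,33,36,39,42):
        g=grid(delta,tm); r=solve(*g,mn=.5)
        print(delta,tm,None if r is None else r[:,3].min().round(1))
E
python3 dp2.py; python3 - <<'E'
import numpy as np
from scipy.optimize import fsolve
# kin fit
from math import *
def eq(v):
    L1,L2,L3,z0=v; out=[]
    out+=[L1*sin(.342)+L2*sin(1.866)-hypot(.218,.478), z0+L1*cos(.342)+L2*cos(1.866)-L3-.227]
    t=np.array([.658,.18,-.731]); w=np.array([.5394,.0836,.1655])-L3*t
    out+=[L1*sin(.221)+L2*sin(2.435)-hypot(w[0],w[1]), z0+L1*cos(.221)+L2*cos(2.435)-w[2]]
    return out
print(fsolve(eq,[.4,.4,.2,.3]),np.abs(eq(fsolve(eq,[.4,.4,.2,.3]))).max())
E
```

```text
0 24 2.5
0 27 3.8
0 30 5.2
0 33 6.6
0 36 7.7
0 39 7.9
0 42 7.9
12 24 2.5
12 27 3.8
12 30 5.2
12 33 6.6
12 36 7.7
12 39 7.9
12 42 7.9
[0.60023149 0.3387157  0.28777764 0.04785223] 5.551115123125783e-17
```

```bash
python3 - <<'E'
import sys; sys.path.insert(0,'.')
from ins import *
plan([tcp(30,30,85,.08,.0755),tcp(15,10,90,.08,.0755)],.02)
E
```

```text
3 [[0.001,-0.011,-0.011],[0.001,-0.011,-0.011],[0.001,-0.01,-0.013]] [[-0.075,0.023,0.003],[-0.075,0.023,0.003],[-0.075,0.023,0.003]] -> [0.543 0.08  0.213]
4 [[0.0,-0.001,-0.003],[0.0,-0.001,-0.003],[0.0,-0.001,-0.003],[0.0,-0.001,-0.003]] [[-0.065,0.0,-0.0],[-0.065,0.0,-0.0],[-0.065,0.0,-0.0],[-0.065,0.0,-0.0]] -> [0.542 0.079 0.225]
```

>>> carry_out --translation '[[0.001, -0.011, -0.011], [0.001, -0.011, -0.011], [0.001, -0.01, -0.013], [0, -0.001, -0.003], [0, -0.001, -0.003], [0, -0.001, -0.003], [0, -0.001, -0.003], [0, 0, 0], [0, 0, 0]]' --turn '[[-0.075, 0.023, 0.003], [-0.075, 0.023, 0.003], [-0.075, 0.023, 0.003], [-0.065, 0, 0], [-0.065, 0, 0], [-0.065, 0, 0], [-0.065, 0, 0], [0, 0, 0], [0, 0, 0]]' --gripper '[1, 1, 1, 1, 1, 1, 1, 1, 1]'

```text
time: 17.5
tool_pos: [0.5356, 0.0937, 0.1926]
tool_rot: [-2.71, 0.064, -1.344]
contact_force: [-0.9, 0.1, -2.4]
opening: 0.036
```

```bash
cat > kin.py <<'E'
from ins import *
o=robot.observe();q=o['qpos'];p,R=cur()
print(q.round(4).tolist(),p.round(4).tolist(),R.as_matrix()[:,2].round(4).tolist(), 'tilt',np.degrees(np.arccos(-R.as_matrix()[2,2])).round(1),'rot',o['tool_rot'].round(3))
E
python3 kin.py
```

```text
[-0.0755, 0.2099, 1.9079, 0.3041, 0.6474, 1.0736] [0.5356, 0.0937, 0.1926] [0.3945, 0.1513, -0.9064] tilt 25.0 rot [-2.71   0.064 -1.344]
```

```bash
python3 - <<'E'
import sys; sys.path.insert(0,'.')
from ins import *
plan([tcp(20,15,85,.08,.0755)],.02)
E
```

```text
2 [[0.007,-0.006,-0.012],[0.007,-0.006,-0.011]] [[-0.04,0.041,0.016],[-0.04,0.041,0.016]] -> [0.541 0.079 0.218]
```

>>> carry_out --translation '[[0.007, -0.006, -0.012], [0.007, -0.006, -0.011], [0, 0, 0], [0, 0, 0]]' --turn '[[-0.04, 0.041, 0.016], [-0.04, 0.041, 0.016], [0, 0, 0], [0, 0, 0]]' --gripper '[1, 1, 1, 1]'

```text
time: 17.9
tool_pos: [0.5398, 0.0799, 0.2168]
tool_rot: [-2.792, 0.004, -1.402]
contact_force: [-0.0, -0.1, -2.7]
opening: 0.0359
```

```bash
cat >> kin.py <<'E'
E
python3 kin.py; cat > kfit.py <<'E'
import numpy as np
from scipy.optimize import least_squares
D=[([-1.289,.342,1.524,0,1.275,-.146],[.218,-.478,.227],[0,0,-1]),
([-.154,.221,2.214,1.568,.283,-.24],[.53936,.08357,.16552],[.658,.18,-.731]),
([-0.0755,0.2099,1.9079,0.3041,0.6474,1.0736],[0.5356,0.0937,0.1926],[0.3945,0.1513,-0.9064])]
import sys
def w(q,v):
    L1,L2,L3,z0,off=v;a=q[1]+q[2]
    r=L1*np.sin(q[1])+L2*np.sin(a)+off*np.cos(a); return np.array([r*np.cos(q[0]),r*np.sin(q[0]),z0+L1*np.cos(q[1])+L2*np.cos(a)-off*np.sin(a)])
def tz(q): # tool z
    a=q[1]+q[2];c,s=np.cos(q[4]),np.sin(q[4])
    f=np.array([np.sin(a),0,np.cos(a)]);n=np.array([np.cos(a),0,-np.sin(a)]);l=np.array([0,1,0])
    best=f*c+s*(n*np.cos(q[3])+l*np.sin(q[3])*SG)
    c,s=np.cos(q[0]),np.sin(q[0]); return np.array([[c,-s,0],[s,c,0],[0,0,1]])@best
SG=1
def res(v): return np.concatenate([w(q,v)+v[2]*np.array(t)-p for q,p,t in D])
if __name__=='__main__':
    for SG in(1,-1): print(SG,[(tz(q)-t).round(3) for q,p,t in D])
    r=least_squares(res,[.5,.4,.2,.2,0]);print(r.x.round(4),np.abs(r.fun).max())
E
python3 kfit.py
```

```text
[-0.0366, 0.2101, 1.796, 0.1022, 0.7963, 1.3074] [0.5398, 0.0799, 0.2168] [0.3367, 0.0607, -0.9397] tilt 20.0 rot [-2.792  0.004 -1.402]
1 [array([ 0.   , -0.001,  0.   ]), array([0., 0., 0.]), array([-0., -0.,  0.])]
-1 [array([ 0.   , -0.001,  0.   ]), array([-0.085, -0.551,  0.   ]), array([-0.027, -0.36 ,  0.   ])]
[0.1713 0.5502 0.5225 1.0033 0.2756] 0.07793863108945742
```

```bash
cat > kfit.py <<'E'
import numpy as np
from scipy.optimize import least_squares
from scipy.spatial.transform import Rotation as Ro
D=[([-1.289,.342,1.524,0,1.275,-.146],[.218,-.478,.227]),
([-.154,.221,2.214,1.568,.283,-.24],[.53936,.08357,.16552]),
([-0.0755,0.2099,1.9079,0.3041,0.6474,1.0736],[0.5356,0.0937,0.1926]),
([-0.0366, 0.2101, 1.796, 0.1022, 0.7963, 1.3074],[0.5398, 0.0799, 0.2168])]
def frames(q):
    a=q[1]+q[2];c,s=np.cos(q[4]),np.sin(q[4])
    f=np.array([np.sin(a),0,np.cos(a)]);n=np.array([np.cos(a),0,-np.sin(a)]);l=np.array([0,1,0])
    m=n*np.cos(q[3])+l*np.sin(q[3]); return f,n,f*c+s*m,-s*f+c*m
def fk(q,v):
    L1,L2,L3,z0,off,e=v
    f,n,t,u=frames(q)
    P=np.array([L1*np.sin(q[1]),0,z0+L1*np.cos(q[1])])+L2*f+off*n+e*u+L3*t
    c,s=np.cos(q[0]),np.sin(q[0]); M=np.array([[c,-s,0],[s,c,0],[0,0,1]]); return M@P,M@t
def res(v): return np.concatenate([fk(q,v)[0]-p for q,p in D])
def solve(): 
    best=min((least_squares(res,x0) for x0 in([.36,.36,.25,.35,.08,.08],[.36,.36,.25,.35,-.08,-.08],[.36,.36,.25,.35,.08,-.08],[.36,.36,.25,.35,-.08,.08])),key=lambda r:r.cost); return best
if __name__=='__main__':
    r=solve();print(r.x.round(4),np.abs(r.fun).max())
E
python3 kfit.py
```

```text
[0.3874 0.5099 0.4231 0.6273 0.1944 0.0529] 0.07657539902471469
```

```bash
python3 - <<'E'
s=open('kfit.py').read()
s=s.replace("return f,n,f*c+s*m,-s*f+c*m","return f,n,f*c+s*m,-s*f+c*m,-n*np.sin(q[3])+l*np.cos(q[3])")
s=s.replace("L1,L2,L3,z0,off,e=v","L1,L2,L3,z0,off,e,r0,d=v").replace("f,n,t,u=frames(q)","f,n,t,u,k=frames(q)").replace("P=np.array([L1*np.sin(q[1]),0,","P=np.array([r0+L1*np.sin(q[1]),0,").replace("+e*u+L3*t","+e*u+L3*t+d*k")
s=s.replace(".08]",".08,0,.07]")
open('kfit.py','w').write(s)
E
sed -i 's/,d=v/,d,d2=v/; s/+d\*k/+d*k+d2*np.array([0,1,0])/; s/0,.07\]/0,.04,.04]/g' kfit.py
python3 kfit.py
```

```text
[5.044e-01 3.793e-01 3.170e-01 2.237e-01 4.660e-02 4.000e-04 1.400e-03
 0.000e+00 7.650e-02] 5.99626663400632e-05
```

```bash
cat > ik.py <<'E'
from kfit import *
V=solve().x
def ik(p,t):
    L1,L2,L3,z0,off,e,r0,d,d2=V; w=np.array(p)-L3*np.array(t)
    R2=w[0]**2+w[1]**2; r=np.sqrt(max(R2-d2**2,0)); q1=np.arctan2(w[1],w[0])-np.arctan2(d2,r)
    x=r-r0;z=w[2]-z0;A=np.hypot(L2,off);g=np.arctan2(off,L2) # L2 f+off n: angle from vertical of vec = a+g
    D2=x*x+z*z;cb=(D2-L1**2-A**2)/(2*L1*A)
    if abs(cb)>1: return None
    b=np.arccos(cb); q2=np.arctan2(x,z)-np.arctan2(A*np.sin(b),L1+A*np.cos(b)); q3=b-g
    c,s=np.cos(q1),np.sin(q1); tl=np.array([[c,s,0],[-s,c,0],[0,0,1]])@np.array(t); a=q2+q3
    f=np.array([np.sin(a),0,np.cos(a)]);n=np.array([np.cos(a),0,-np.sin(a)])
    q5=np.arccos(np.clip(tl@f,-1,1));q4=np.arctan2(tl[1],tl@n)
    return np.array([q1,q2,q3,q4,q5])
E
cat > dp3.py <<'E'
import sys
from dp_lib import solve as dsolve, grid
from ik import *
from ins import tcp,rot
def mask(X,Z,Th,delta,y,h=.0755,q5min=.36,q4max=1.0):
    ok=np.zeros((len(Th),len(X),len(Z)),bool)
    for i,th in enumerate(Th):
        for j,x in enumerate(X):
            for k,z in enumerate(Z):
                p,yawt,tt=tcp(np.degrees(th),x,z,y,h)
                q=ik(p,rot(yawt,tt-np.radians(delta)).as_matrix()[:,2])
                ok[i,j,k]=q is not None and q[4]>q5min and abs(q[3])<q4max and q[2]<2.65
    return ok
if __name__=='__main__':
    print(V.round(4))
    for y in(.08,0,-.08):
        for delta in (0,6,12):
            X,Z,Th,C=grid(delta,39); ok=mask(X,Z,Th,delta,y)
            for mn in(6,5,4,3,2,1):
                r=dsolve(X,Z,Th,C,mn,ok)
                if r is not None: print(y,delta,mn,r[:,0].max(),r[:,3].min()); break
            else: print(y,delta,'none')
E
time python3 dp3.py
```

```text
[5.044e-01 3.793e-01 3.170e-01 2.237e-01 4.660e-02 4.000e-04 1.400e-03
 0.000e+00 7.650e-02]
0.08 0 3 27.0 3.7753006087421563
0.08 6 5 33.0 5.374085887214747
0.08 12 6 39.0 7.863362115296223
0 0 5 33.0 5.110487442959479
0 6 6 39.0 6.969925370205189
0 12 6 39.0 7.863362115296223
-0.08 0 6 36.0 6.624137407566767
-0.08 6 6 39.0 7.863362115296223
-0.08 12 6 39.0 7.863362115296223
real	1m1.923s
user	0m58.190s
sys	0m3.152s
```

```bash
cat > go.py <<'E'
import sys
from dp3 import *
from plan import plan,cur
def path(y,delta,h,mn=5):
    X,Z,Th,C=grid(delta,39); ok=mask(X,Z,Th,delta,y,h)
    r=dsolve(X,Z,Th,C,mn,ok); 
    # simplify: keep points where direction changes
    keep=[0]+[i for i in range(1,len(r)-1) if not np.allclose(r[i+1,:3]-r[i,:3],r[i,:3]-r[i-1,:3])]+[len(r)-1]
    return r,r[keep]
if __name__=='__main__':
    y,delta,h=map(float,sys.argv[1:4]); r,k=path(y,delta,h); 
    for a in k: 
        p,yw_,tt=tcp(*a[:3],y,h); q=ik(p,rot(yw_,tt-np.radians(delta)).as_matrix()[:,2]); print(a.round(1),np.array(p).round(3),q.round(2))
    np.save(f'path_{int(y*1000)}.npy',k)
E
python3 go.py -.08 0 .0755
```

```text
[ 0.   3.  85.  52.5] [ 0.581 -0.077  0.223] [-0.26  0.46  1.36 -0.    1.33]
[ 9.  12.  76.  63.3] [ 0.578 -0.077  0.213] [-0.3   0.38  1.53  0.08  1.1 ]
[ 9.  21.  76.  56.7] [ 0.587 -0.076  0.213] [-0.3   0.39  1.5   0.08  1.11]
[12.  24.  73.  56.2] [ 0.586 -0.076  0.209] [-0.31  0.37  1.56  0.11  1.03]
[12.  42.  55.  38.2] [ 0.604 -0.073  0.191] [-0.29  0.42  1.54  0.11  1.  ]
[27. 57. 40. 12.] [ 0.6   -0.073  0.169] [-0.37  0.34  1.81  0.41  0.62]
[33.  57.  34.  10.6] [ 0.593 -0.074  0.159] [-0.42  0.33  1.93  0.69  0.49]
[36.  54.  31.   9.3] [ 0.587 -0.076  0.154] [-0.44  0.33  1.99  0.9   0.44]
[36.  48.  25.   7.9] [ 0.581 -0.077  0.148] [-0.45  0.33  2.01  0.94  0.44]
[36.  45.  25.   8.1] [ 0.578 -0.077  0.148] [-0.45  0.32  2.02  0.94  0.44]
[36.  39.  19.   8.3] [ 0.572 -0.078  0.142] [-0.46  0.33  2.04  0.99  0.43]
[33.  36.  16.   6.7] [ 0.573 -0.078  0.141] [-0.44  0.33  2.    0.8   0.45]
[33.  30.  10.   6.8] [ 0.567 -0.079  0.135] [-0.45  0.33  2.02  0.83  0.44]
[33.  27.  10.   6.8] [ 0.564 -0.079  0.135] [-0.46  0.33  2.02  0.84  0.44]
[33.  21.   4.   6.6] [ 0.558 -0.08   0.129] [-0.47  0.33  2.04  0.88  0.43]
[33. 18.  4.  7.] [ 0.555 -0.081  0.129] [-0.47  0.33  2.05  0.89  0.43]
[33. 12. -2.  8.] [ 0.549 -0.082  0.123] [-0.48  0.33  2.07  0.93  0.42]
[30.  9. -5.  8.] [ 0.549 -0.082  0.122] [-0.46  0.34  2.03  0.74  0.45]
[ 18.    9.  -17.   11.8] [ 0.564 -0.079  0.117] [-0.36  0.4   1.83  0.26  0.65]
[ 15.    6.  -20.   13.1] [ 0.564 -0.079  0.115] [-0.35  0.42  1.78  0.19  0.72]
[ 12.    6.  -23.   14.5] [ 0.568 -0.079  0.113] [-0.33  0.45  1.73  0.14  0.78]
[  9.    3.  -26.   15.4] [ 0.569 -0.079  0.111] [-0.31  0.47  1.68  0.1   0.85]
[  3.    3.  -32.   16.4] [ 0.577 -0.077  0.105] [-0.28  0.54  1.57  0.03  0.98]
[  0.   0. -35.  18.] [ 0.578 -0.077  0.102] [-0.26  0.57  1.53 -0.    1.05]
[  0.   0. -47.   9.] [ 0.578 -0.077  0.09 ] [-0.26  0.58  1.54 -0.    1.02]
```

```bash
sed -i 's/norm(rv)\/.08/norm(rv)\/.06/' plan.py; python3 - <<'E'
import sys; sys.path.insert(0,'.')
from ins import *
W=[(12,24,80),(12,42,55),(27,57,40),(36,54,31),(36,39,19),(33,27,10),(33,12,-2),(30,9,-5),(18,9,-17),(9,3,-26),(0,0,-35)]
plan([tcp(*w,-.08,.0755) for w in W],.02)
E
```

```text
9 [[0.018,-0.002,0.001],[0.018,-0.002,0.001],[0.018,-0.002,0.0],[0.018,-0.002,0.001],[0.018,-0.002,0.001],[0.017,-0.002,0.0],[0.018,-0.002,0.001],[0.018,-0.002,0.0],[0.018,-0.002,0.001]] [[-0.016,0.0,0.0],[-0.016,0.0,0.0],[-0.016,0.0,0.0],[-0.016,0.0,0.0],[-0.016,0.0,0.0],[-0.016,0.0,0.0],[-0.016,0.0,0.0],[-0.016,0.0,0.0],[-0.016,0.0,0.0]] -> [ 0.585 -0.076  0.216]
2 [[0.0,-0.007,0.014],[0.0,-0.006,0.014]] [[0.002,0.002,0.001],[0.002,0.002,0.001]] -> [ 0.604 -0.073  0.191]
5 [[0.0,0.002,0.004],[0.0,0.001,0.004],[0.0,0.002,0.004],[0.0,0.003,0.004],[0.0,0.002,0.003]] [[0.052,-0.0,-0.0],[0.052,-0.0,-0.0],[0.052,-0.0,-0.0],[0.052,-0.0,-0.0],[0.052,-0.0,-0.0]] -> [ 0.6   -0.073  0.17 ]
3 [[0.0,0.006,0.003],[0.0,0.007,0.002],[0.0,0.006,0.002]] [[0.053,-0.0,-0.0],[0.053,-0.0,-0.0],[0.053,-0.0,-0.0]] -> [ 0.587 -0.075  0.154]
1 [[0.0,0.019,0.001]] [[0.0,-0.0,-0.0]] -> [ 0.573 -0.078  0.142]
1 [[0.0,0.011,0.0]] [[-0.052,-0.0,-0.0]] -> [ 0.564 -0.079  0.136]
1 [[0.0,0.019,0.002]] [[-0.0,-0.0,-0.0]] -> [ 0.549 -0.082  0.124]
1 [[0.0,0.0,0.001]] [[-0.053,-0.0,-0.0]] -> [ 0.55  -0.082  0.123]
4 [[0.0,-0.002,0.003],[0.0,-0.003,0.003],[0.0,-0.002,0.003],[0.0,-0.003,0.002]] [[-0.052,-0.0,-0.0],[-0.052,-0.0,-0.0],[-0.052,-0.0,-0.0],[-0.052,-0.0,-0.0]] -> [ 0.563 -0.079  0.117]
3 [[0.0,-0.001,0.003],[0.0,-0.001,0.002],[0.0,-0.002,0.003]] [[-0.053,-0.0,-0.0],[-0.053,-0.0,-0.0],[-0.053,-0.0,-0.0]] -> [ 0.569 -0.078  0.11 ]
3 [[0.0,-0.002,0.003],[0.0,-0.003,0.003],[0.0,-0.003,0.003]] [[-0.052,0.0,-0.0],[-0.052,0.0,-0.0],[-0.052,0.0,-0.0]] -> [ 0.578 -0.077  0.102]
```

>>> carry_out --translation '[[0.018, -0.002, 0.001], [0.018, -0.002, 0.001], [0.018, -0.002, 0], [0.018, -0.002, 0.001], [0.018, -0.002, 0.001], [0.017, -0.002, 0], [0.018, -0.002, 0.001], [0.018, -0.002, 0], [0.018, -0.002, 0.001], [0, 0, 0]]' --turn '[[-0.016, 0, 0], [-0.016, 0, 0], [-0.016, 0, 0], [-0.016, 0, 0], [-0.016, 0, 0], [-0.016, 0, 0], [-0.016, 0, 0], [-0.016, 0, 0], [-0.016, 0, 0], [0, 0, 0]]' --gripper '[1, 1, 1, 1, 1, 1, 1, 1, 1, 1]'

```text
time: 18.9
tool_pos: [0.5859, -0.0777, 0.2149]
tool_rot: [-2.937, 0.004, -1.405]
contact_force: [-0.5, -0.5, -2.8]
opening: 0.0354
```

>>> carry_out --translation '[[0, -0.007, 0.014], [0, -0.006, 0.014], [0, 0.002, 0.004], [0, 0.001, 0.004], [0, 0.002, 0.004], [0, 0.003, 0.004], [0, 0.002, 0.003], [0, 0, 0], [0, 0, 0]]' --turn '[[0.002, 0.002, 0.001], [0.002, 0.002, 0.001], [0.052, 0, 0], [0.052, 0, 0], [0.052, 0, 0], [0.052, 0, 0], [0.052, 0, 0], [0, 0, 0], [0, 0, 0]]' --gripper '[1, 1, 1, 1, 1, 1, 1, 1, 1]'

```text
time: 19.8
tool_pos: [0.6003, -0.0728, 0.1698]
tool_rot: [-2.675, -0.0, -1.406]
contact_force: [0.4, -1.0, -2.1]
opening: 0.0354
```

```bash
python3 kin.py; python3 ov.py .0755 o6
```

```text
[-0.3705, 0.3423, 1.805, 0.404, 0.6243, 0.7496] [0.6003, -0.0728, 0.1698] [0.4442, 0.074, -0.8929] tilt 26.8 rot [-2.675 -0.    -1.406]
[ 0.6003 -0.0728  0.1698] [-2.6745 -0.     -1.4058] 0.035367269293185295
```

View pics/o6.png

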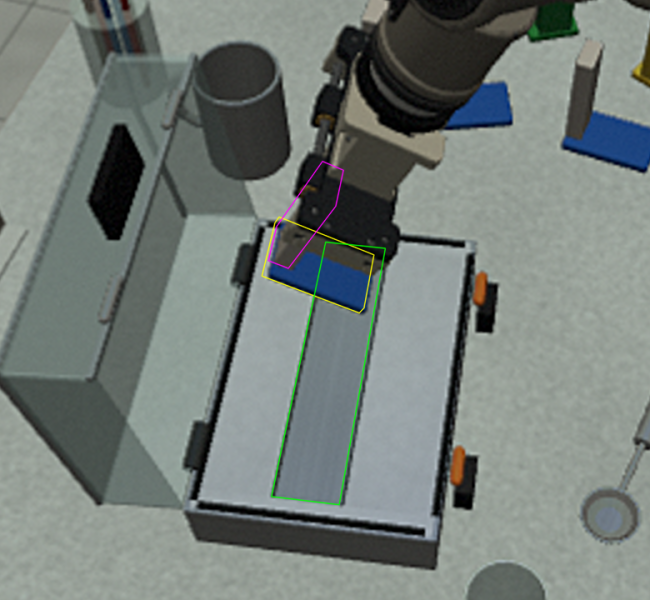

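Viewed the overlay: the in-hand plate matches to about 2 mm, with its toe over the slot near (320,290). Inserting.

>>> carry_out --translation '[[0, 0.006, 0.003], [0, 0.007, 0.002], [0, 0.006, 0.002], [0, 0.01, 0.001], [0, 0.009, 0], [0, 0.011, 0], [0, 0.01, 0.001], [0, 0.009, 0.001], [0, 0, 0.001], [0, 0, 0]]' --turn '[[0.053, 0, 0], [0.053, 0, 0], [0.053, 0, 0], [0, 0, 0], [0, 0, 0], [-0.052, 0, 0], [0, 0, 0], [0, 0, 0], [-0.053, 0, 0], [0, 0, 0]]' --gripper '[1, 1, 1, 1, 1, 1, 1, 1, 1, 1]'

```text
time: 20.85
tool_pos: [0.552, -0.0823, 0.1246]
tool_rot: [-2.617, -0.003, -1.405]
contact_force: [-0.2, -0.0, -1.9]
opening: 0.0355
```

```bash
python3 kin.py; python3 - <<'E'
import sys; sys.path.insert(0,'.')
from ins import *
W=[(30,9,-5),(18,9,-17),(9,3,-26),(0,0,-35),(0,0,-53)]
plan([tcp(*w,-.08,.0755) for w in W],.008)
E
```

```text
[-0.4542, 0.3346, 2.0205, 0.7276, 0.449, 0.3401] [0.552, -0.0823, 0.1246] [0.494, 0.0801, -0.8658] tilt 30.0 rot [-2.617 -0.003 -1.405]
1 [[-0.001,0.003,0.001]] [[-0.001,-0.003,0.001]] -> [ 0.55  -0.082  0.122]
4 [[0.0,-0.002,0.003],[0.0,-0.003,0.003],[0.0,-0.002,0.002],[0.0,-0.003,0.003]] [[-0.052,0.0,0.0],[-0.052,0.0,0.0],[-0.052,0.0,0.0],[-0.052,0.0,0.0]] -> [ 0.563 -0.079  0.117]
3 [[0.0,-0.001,0.003],[0.0,-0.001,0.002],[0.0,-0.002,0.002]] [[-0.053,0.0,0.0],[-0.053,0.0,0.0],[-0.053,0.0,0.0]] -> [ 0.569 -0.078  0.111]
3 [[0.0,-0.002,0.003],[0.0,-0.003,0.003],[0.0,-0.003,0.003]] [[-0.052,0.0,0.0],[-0.052,0.0,0.0],[-0.052,0.0,0.0]] -> [ 0.578 -0.077  0.103]
3 [[0.0,0.0,0.006],[0.0,0.0,0.006],[0.0,0.0,0.006]] [[-0.0,0.0,0.0],[-0.0,0.0,0.0],[-0.0,0.0,0.0]] -> [ 0.578 -0.077  0.085]
```

No contact and right on track, so I'm continuing.

>>> carry_out --translation '[[-0.001, 0.003, 0.001], [0, -0.002, 0.003], [0, -0.003, 0.003], [0, -0.002, 0.002], [0, -0.003, 0.003], [0, -0.001, 0.003], [0, -0.001, 0.002], [0, -0.002, 0.002], [0, 0, 0]]' --turn '[[-0.001, -0.003, 0.001], [-0.052, 0, 0], [-0.052, 0, 0], [-0.052, 0, 0], [-0.052, 0, 0], [-0.053, 0, 0], [-0.053, 0, 0], [-0.053, 0, 0], [0, 0, 0]]' --gripper '[1, 1, 1, 1, 1, 1, 1, 1, 1]'

```text
time: 21.75
tool_pos: [0.5686, -0.077, 0.1097]
tool_rot: [-2.985, 0.004, -1.403]
contact_force: [0.6, 0.5, -2.6]
opening: 0.0359
```

>>> carry_out --translation '[[0, -0.002, 0.003], [0, -0.003, 0.003], [0, -0.003, 0.003], [0, 0, 0.006], [0, 0, 0.006], [0, 0, 0.006], [0, 0, 0], [0, 0, 0], [0, 0, 0]]' --turn '[[-0.052, 0, 0], [-0.052, 0, 0], [-0.052, 0, 0], [0, 0, 0], [0, 0, 0], [0, 0, 0], [0, 0, 0], [0, 0, 0], [0, 0, 0]]' --gripper '[1, 1, 1, 1, 1, 1, 1, 1, 1]'

```text
time: 22.65
tool_pos: [0.5761, -0.0766, 0.0841]
tool_rot: [-3.142, 0.002, -1.406]
contact_force: [0.1, -0.3, -2.1]
opening: 0.0358
```

>>> carry_out --translation '[[0, 0, 0.002], [0, 0, 0.001], [0, 0, 0], [0, 0, 0], [0, 0, 0], [0, 0, 0], [0, 0, -0.02], [0, 0, -0.04], [0, 0, -0.04], [0, 0, -0.04]]' --turn '[[0, 0, 0], [0, 0, 0], [0, 0, 0], [0, 0, 0], [0, 0, 0], [0, 0, 0], [0, 0, 0], [0, 0, 0], [0, 0, 0], [0, 0, 0]]' --gripper '[1, 1, 1, -0.2, -0.2, -0.2, -0.2, -0.2, -0.2, -0.2]'

```text
time: 23.65
tool_pos: [0.576, -0.0768, 0.2222]
tool_rot: [3.14, 0.003, -1.405]
contact_force: [0.2, 0.1, 0.3]
opening: 0.0552
```

```bash
cat > nx.py <<'E'
from fit import *
from plan import *
s=read_camera('scene');t=read_camera('top')
for q in ([.587,-.3515,.3904],[.4354,-.3684,-.0802]):
    print(fit([(s,blue(s))],FOOT,BAR,q),fit([(t,blue(t))],FOOT,BAR,q),fit([(s,blue(s)),(t,blue(t))],FOOT,BAR,q))
im=np.zeros((480,800,3),np.uint8);im[:,:440]=cv2.resize(s['img'][80:320,150:370],(440,480));im[:360,440:]=cv2.resize(t['img'][130:310,370:550],(360,360))
cv2.imwrite('pics/n7.png',im[:,:,::-1]);print(cur()[0])
E
python3 nx.py
```

```text
(array([ 0.5857, -0.353 ,  0.3765]), np.float64(0.27241664598328785)) (array([ 0.5887, -0.3506,  0.3806]), np.float64(0.2364545105029534)) (array([ 0.5872, -0.3518,  0.389 ]), np.float64(0.5483832234127884))
(array([ 0.4342, -0.37  , -0.0749]), np.float64(0.2658550460803277)) (array([ 0.4382, -0.3683, -0.0746]), np.float64(0.22078498637877106)) (array([ 0.4355, -0.3683, -0.0769]), np.float64(0.5318159992729621))
[ 0.579  -0.0775  0.227 ]
```

View pics/n7.png

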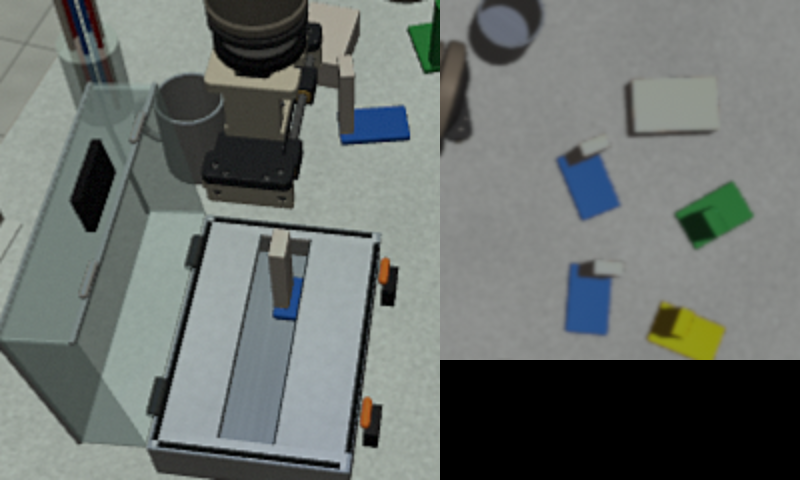

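Plate 1 stands home, with its bar upright through the slot. Now plan the second plate (B) at y=0, gripped with the tool leaning 10°.

```bash
cat > ins.py <<'E'
from plan import *
S=np.array([.5645,.0018]);yw=.166
LX=0.;DEL=0.
def tcp(th,x,z,y,h):
    th=np.radians(th);c,s=np.cos(yw),np.sin(yw); X=x/1000+LX*np.cos(th)-np.sin(th)*h; Y=y
    return ((S[0]+c*X-s*Y,S[1]+s*X+c*Y,.062+z/1000+LX*np.sin(th)+np.cos(th)*h),yw-np.pi/2,th-np.radians(DEL))
E
sed -i 's/tt-np.radians(delta)/tt/' dp3.py go.py
cat > go2.py <<'E'
import sys,ins
y,ins.DEL=map(float,sys.argv[1:3]); d=np=None
import numpy as np
h=float(sys.argv[3]); ins.LX=-.019*np.sin(np.radians(ins.DEL))
import go
from go import *
r,k=path(y,ins.DEL,h,5)
for a in k:
    p,yw_,tt=tcp(*a[:3],y,h); q=ik(p,rot(yw_,tt).as_matrix()[:,2]); print(a.round(1),np.array(p).round(3),q.round(2))
if len(sys.argv)>4:
    b=list(map(float,sys.argv[4:7])); c,s=np.cos(b[2]),np.sin(b[2]); P=(b[0]+c*ins.LX,b[1]+s*ins.LX)
    for z in(h+.1,h): q=ik((*P,z),rot(b[2]-np.pi/2,-np.radians(ins.DEL)).as_matrix()[:,2]);print('pick q',q)
    plan([((.56,-.2,.24),b[2]-np.pi/2,0,.04),((*P,h+.12),b[2]-np.pi/2,-np.radians(ins.DEL),.04),((*P,h),b[2]-np.pi/2,-np.radians(ins.DEL),.03)])
E
python3 go2.py 0 10 .0763 .587 -.352 .385
```

```text
[ 0.   3.  85.  43.7] [0.564 0.002 0.223] [-0.11  0.52  1.26 -0.05  1.53]
[12.  15.  73.  56.2] [0.56  0.001 0.209] [-0.14  0.4   1.49  0.01  1.22]
[12.  27.  73.  49.4] [0.572 0.003 0.209] [-0.13  0.42  1.45  0.01  1.23]
[15. 30. 70. 49.] [0.571 0.003 0.205] [-0.14  0.4   1.51  0.03  1.15]
[15. 33. 67. 46.] [0.574 0.003 0.202] [-0.14  0.4   1.51  0.03  1.15]
[36.  54.  46.  11.6] [0.571 0.003 0.168] [-0.22  0.28  1.9   0.32  0.56]
[39.  54.  43.  11.8] [0.568 0.002 0.162] [-0.24  0.28  1.96  0.43  0.48]
[39.  54.  37.  11.8] [0.568 0.002 0.156] [-0.24  0.29  1.96  0.44  0.46]
[39.  36.  19.   9.1] [ 0.55  -0.001  0.138] [-0.26  0.29  2.03  0.53  0.41]
[39.  33.  19.   9.1] [ 0.547 -0.001  0.138] [-0.26  0.28  2.04  0.53  0.41]
[39.  18.   4.   8.8] [ 0.532 -0.004  0.123] [-0.28  0.29  2.09  0.63  0.36]
[30.  9. -5.  8.] [ 0.533 -0.003  0.121] [-0.23  0.32  1.96  0.25  0.55]
[ 18.    9.  -17.   11.8] [ 0.547 -0.001  0.117] [-0.17  0.43  1.74  0.06  0.84]
[ 15.    6.  -20.   13.1] [ 0.548 -0.001  0.115] [-0.16  0.45  1.69  0.04  0.91]
[ 12.    6.  -23.   14.5] [ 0.552 -0.     0.113] [
[... 361 characters left out ...]
74953442  0.97591746 -0.14438793  1.51544237]
pick q [-0.58935837  0.82932981  1.09754009 -0.14900351  1.31617278]
4 [[0.029,0.01,-0.003],[0.029,0.011,-0.004],[0.028,0.013,-0.003],[0.028,0.014,-0.003]] [[-0.002,-0.001,-0.055],[-0.002,-0.001,-0.055],[-0.002,-0.001,-0.055],[-0.002,-0.001,-0.055]] -> [ 0.56 -0.2   0.24]
5 [[0.03,0.007,0.009],[0.03,0.007,0.009],[0.031,0.007,0.009],[0.03,0.006,0.009],[0.03,0.006,0.01]] [[-0.035,0.0,0.0],[-0.035,0.0,0.0],[-0.035,0.0,0.0],[-0.035,0.0,0.0],[-0.035,0.0,0.0]] -> [ 0.584 -0.353  0.196]
4 [[-0.0,-0.005,0.029],[-0.0,-0.006,0.03],[-0.0,-0.005,0.029],[-0.0,-0.005,0.03]] [[-0.0,0.0,0.0],[-0.0,0.0,0.0],[-0.0,0.0,0.0],[-0.0,0.0,0.0]] -> [ 0.584 -0.353  0.076]
```

>>> carry_out --translation '[[0.029, 0.01, -0.003], [0.029, 0.011, -0.004], [0.028, 0.013, -0.003], [0.028, 0.014, -0.003], [0.03, 0.007, 0.009], [0.03, 0.007, 0.009], [0.031, 0.007, 0.009], [0.03, 0.006, 0.009], [0.03, 0.006, 0.01], [0, 0, 0]]' --turn '[[-0.002, -0.001, -0.055], [-0.002, -0.001, -0.055], [-0.002, -0.001, -0.055], [-0.002, -0.001, -0.055], [-0.035, 0, 0], [-0.035, 0, 0], [-0.035, 0, 0], [-0.035, 0, 0], [-0.035, 0, 0], [0, 0, 0]]' --gripper '[-0.3, -0.3, -0.3, -0.3, -0.3, -0.3, -0.3, -0.3, -0.3, -0.3]'

```text
time: 24.75
tool_pos: [0.5796, -0.3554, 0.1847]
tool_rot: [2.955, 0.011, -1.188]
contact_force: [-0.3, 0.4, -0.5]
opening: 0.0601
```

>>> carry_out --translation '[[0, -0.005, 0.029], [0, -0.006, 0.03], [0, 0, 0], [0, 0, 0]]' --turn '[[0, 0, 0], [0, 0, 0], [0, 0, 0], [0, 0, 0]]' --gripper '[-0.3, -0.3, -0.3, -0.3]'

```text
time: 25.15
tool_pos: [0.5804, -0.3516, 0.1293]
tool_rot: [2.958, 0.008, -1.185]
contact_force: [1.2, 0.5, 0.5]
opening: 0.0596
```

```bash
cat > chk.py <<'E'
import sys
from fit import *
from plan import *
b=list(map(float,sys.argv[1:4]));h=float(sys.argv[4]);d=np.radians(float(sys.argv[5]))
s=read_camera('scene');print(fit([(s,blue(s))],FOOT,BAR,b))
o=robot.observe();print(o['tool_pos'].round(4),o['tool_rot'].round(3),o['opening'])
P=(b[0]-.019*np.sin(d)*np.cos(b[2]),b[1]-.019*np.sin(d)*np.sin(b[2]))
plan([((*P,h),b[2]-np.pi/2,-d,.025)])
E
python3 chk.py .587 -.352 .385 .0763 10
```

```text
(array([ 0.5856, -0.3525,  0.3797]), np.float64(0.2682155215027187))
[ 0.581  -0.3522  0.1306] [ 2.96   0.006 -1.185] 0.05958845069303616
3 [[0.001,-0.004,0.018],[0.001,-0.004,0.017],[0.0,-0.004,0.018]] [[0.002,0.002,0.001],[0.002,0.002,0.001],[0.002,0.002,0.001]] -> [ 0.584 -0.353  0.076]
```

>>> carry_out --translation '[[0.001, -0.004, 0.018], [0.001, -0.004, 0.017], [0, -0.004, 0.018], [0, 0, 0], [0, 0, 0], [0, 0, 0], [0, 0, 0], [0, 0, 0], [0, 0, 0], [0, 0, 0]]' --turn '[[0.002, 0.002, 0.001], [0.002, 0.002, 0.001], [0.002, 0.002, 0.001], [0, 0, 0], [0, 0, 0], [0, 0, 0], [0, 0, 0], [0, 0, 0], [0, 0, 0], [0, 0, 0]]' --gripper '[-0.3, -0.3, -0.3, -0.3, 1, 1, 1, 1, 1, 1]' --squeeze 58

```text
time: 26.2
tool_pos: [0.5838, -0.3531, 0.076]
tool_rot: [2.966, -0.001, -1.187]
contact_force: [-0.4, 1.6, 5.2]
opening: 0.0355
```

```bash
cat > car.py <<'E'
import sys,ins
from ins import *
y=float(sys.argv[1]);ins.DEL=float(sys.argv[2]);h=float(sys.argv[3]);ins.LX=float(sys.argv[4]);st=float(sys.argv[5])
W=[tuple(map(float,a.split(','))) for a in sys.argv[6:]]
way=[]
p,R=cur();o=robot.observe();print(p.round(4),o['tool_rot'].round(3),o['opening'])
for w in W:
    if len(w)==1: way.append((p+[0,0,w[0]],o['tool_rot'][2],-np.radians(ins.DEL),.03))
    else: way.append(tcp(*w,y,h))
plan(way,st)
E
python3 car.py 0 10 .0763 -.0033 .035 .15 0,3,90 12,15,73
```

```text
[ 0.5838 -0.3531  0.076 ] [ 2.966e+00 -1.000e-03 -1.187e+00] 0.03545918434306913
5 [[0.0,0.005,-0.03],[0.0,0.005,-0.029],[0.0,0.006,-0.03],[0.0,0.005,-0.029],[0.0,0.005,-0.03]] [[0.0,-0.0,-0.0],[0.0,-0.0,-0.0],[0.0,-0.0,-0.0],[0.0,-0.0,-0.0],[0.0,-0.0,-0.0]] -> [ 0.584 -0.353  0.226]
11 [[-0.031,-0.01,-0.002],[-0.03,-0.01,-0.002],[-0.031,-0.009,-0.002],[-0.031,-0.008,-0.001],[-0.032,-0.008,-0.002],[-0.031,-0.007,-0.001],[-0.032,-0.007,-0.002],[-0.031,-0.006,-0.001],[-0.032,-0.006,-0.001],[-0.032,-0.004,-0.001],[-0.032,-0.005,-0.0]] [[0.0,-0.004,0.019],[0.0,-0.004,0.019],[0.0,-0.004,0.019],[0.0,-0.004,0.019],[0.0,-0.004,0.019],[0.0,-0.004,0.019],[0.0,-0.004,0.019],[0.0,-0.004,0.019],[0.0,-0.004,0.019],[0.0,-0.004,0.019],[0.0,-0.004,0.019]] -> [0.564 0.002 0.228]
4 [[-0.0,0.0,0.005],[-0.0,0.001,0.005],[-0.0,0.0,0.004],[-0.0,0.001,0.005]] [[0.053,0.001,0.001],[0.053,0.001,0.001],[0.053,0.001,0.001],[0.053,0.001,0.001]] -> [0.561 0.001 0.209]
```

>>> carry_out --translation '[[0, 0.004, -0.02], [0, 0.005, -0.029], [0, 0.006, -0.03], [0, 0.005, -0.029], [0, 0.006, -0.04], [-0.031, -0.01, -0.002], [-0.03, -0.01, -0.002], [-0.031, -0.009, -0.002], [-0.031, -0.008, -0.001], [-0.032, -0.008, -0.002]]' --turn '[[0, 0, 0], [0, 0, 0], [0, 0, 0], [0, 0, 0], [0, 0, 0], [0, -0.004, 0.019], [0, -0.004, 0.019], [0, -0.004, 0.019], [0, -0.004, 0.019], [0, -0.004, 0.019]]' --gripper '[1, 1, 1, 1, 1, 1, 1, 1, 1, 1]'

```text
time: 27.2
tool_pos: [0.5738, -0.1902, 0.2253]
tool_rot: [2.963, 0.005, -1.286]
contact_force: [0.0, 0.5, -3.3]
opening: 0.0358
```

>>> carry_out --translation '[[-0.031, -0.007, -0.001], [-0.032, -0.007, -0.002], [-0.031, -0.006, -0.001], [-0.032, -0.006, -0.001], [-0.032, -0.004, -0.001], [-0.032, -0.005, 0], [0, 0, 0.005], [0, 0.001, 0.005], [0, 0, 0.004], [0, 0.001, 0.005]]' --turn '[[0, -0.004, 0.019], [0, -0.004, 0.019], [0, -0.004, 0.019], [0, -0.004, 0.019], [0, -0.004, 0.019], [0, -0.004, 0.019], [0.053, 0, 0], [0.053, 0, 0], [0.053, 0, 0], [0.053, 0, 0]]' --gripper '[1, 1, 1, 1, 1, 1, 1, 1, 1, 1]'

```text
time: 28.2
tool_pos: [0.56, 0.0013, 0.2075]
tool_rot: [-3.106, 0.008, -1.401]
contact_force: [0.2, -1.4, -3.7]
opening: 0.0357
```

```bash
python3 car.py 0 10 .0763 -.0033 .015 15,33,67 36,54,46 39,54,37 39,33,19 39,18,4
```

```text
[0.56   0.0013 0.2075] [-3.106  0.008 -1.401] 0.03571118504215849
2 [[0.0,-0.007,0.003],[0.0,-0.007,0.003]] [[0.026,0.004,0.002],[0.026,0.004,0.002]] -> [0.574 0.004 0.202]
7 [[0.0,0.001,0.005],[0.0,0.001,0.005],[0.0,0.001,0.004],[0.0,0.002,0.005],[0.0,0.002,0.005],[0.0,0.002,0.004],[0.0,0.002,0.004]] [[0.052,-0.0,-0.0],[0.052,-0.0,-0.0],[0.052,-0.0,-0.0],[0.052,-0.0,-0.0],[0.052,-0.0,-0.0],[0.052,-0.0,-0.0],[0.052,-0.0,-0.0]] -> [0.571 0.003 0.168]
1 [[0.0,0.008,0.009]] [[0.055,-0.0,-0.0]] -> [0.568 0.003 0.157]
2 [[0.0,0.014,0.003],[0.0,0.013,0.003]] [[-0.0,-0.0,-0.0],[-0.0,-0.0,-0.0]] -> [ 0.547 -0.001  0.138]
2 [[0.0,0.01,0.003],[0.0,0.011,0.003]] [[-0.0,-0.0,-0.0],[-0.0,-0.0,-0.0]] -> [ 0.532 -0.003  0.123]
```

>>> carry_out --translation '[[0, -0.007, 0.003], [0, -0.007, 0.003], [0, 0.001, 0.005], [0, 0.001, 0.005], [0, 0.001, 0.004], [0, 0.002, 0.005], [0, 0.002, 0.005], [0, 0.002, 0.004], [0, 0.002, 0.004], [0, 0, 0]]' --turn '[[0.026, 0.004, 0.002], [0.026, 0.004, 0.002], [0.052, 0, 0], [0.052, 0, 0], [0.052, 0, 0], [0.052, 0, 0], [0.052, 0, 0], [0.052, 0, 0], [0.052, 0, 0], [0, 0, 0]]' --gripper '[1, 1, 1, 1, 1, 1, 1, 1, 1, 1]'

```text
time: 29.2
tool_pos: [0.5687, 0.0033, 0.1669]
tool_rot: [-2.696, 0.002, -1.406]
contact_force: [-0.1, 0.1, -3.5]
opening: 0.0355
```

```bash
sed -i 's#^M=R.as_matrix(); B=.*#d=np.radians(float(sys.argv[3]) if len(sys.argv)>3 else 0); M=(R*Ro.from_euler("x",d)).as_matrix(); B=np.c_[-M[:,1],-M[:,0],-M[:,2]]; o=p-B[:,2]*h+B[:,0]*.019*np.sin(d)#' ov.py; python3 ov.py .0763 o8 10; python3 car.py 0 10 .0763 -.0033 .011 39,54,37 39,33,19 39,18,4 30,9,-5
```

```text
[0.5687 0.0033 0.1669] [-2.6962  0.0017 -1.4056] 0.035450952930401805
[0.5699 0.0031 0.1679] [-2.695e+00  1.000e-03 -1.406e+00] 0.03535530870485933
2 [[0.0,0.003,0.005],[0.0,0.004,0.004]] [[0.03,0.0,-0.001],[0.03,0.0,-0.001]] -> [0.568 0.003 0.157]
3 [[0.0,0.009,0.002],[0.0,0.009,0.002],[0.0,0.009,0.002]] [[-0.0,0.0,0.0],[-0.0,0.0,0.0],[-0.0,0.0,0.0]] -> [ 0.547 -0.001  0.138]
2 [[0.0,0.01,0.003],[0.0,0.011,0.003]] [[-0.0,0.0,0.0],[-0.0,0.0,0.0]] -> [ 0.532 -0.003  0.123]
3 [[0.0,-0.0,0.001],[0.0,-0.0,0.0],[0.0,-0.0,0.001]] [[-0.052,0.0,0.0],[-0.052,0.0,0.0],[-0.052,0.0,0.0]] -> [ 0.533 -0.003  0.121]
```

View pics/o8.png

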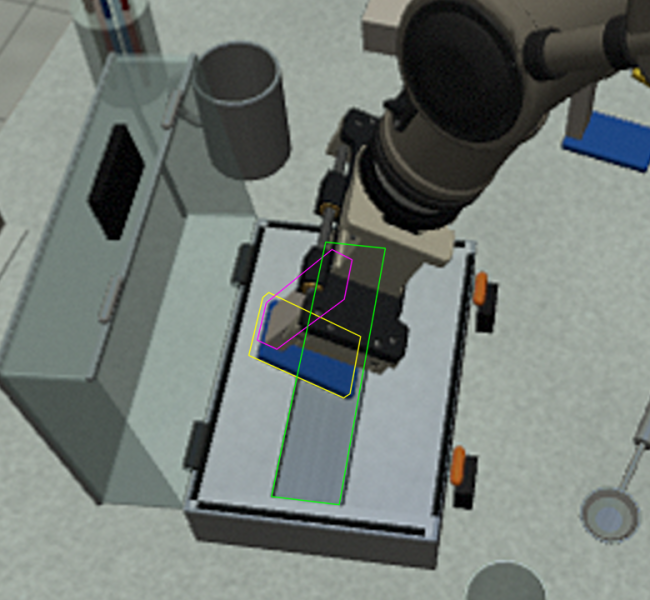

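The plate tracks the model to about 3 mm. Inserting.

>>> carry_out --translation '[[0, 0.003, 0.005], [0, 0.004, 0.004], [0, 0.009, 0.002], [0, 0.009, 0.002], [0, 0.009, 0.002], [0, 0.01, 0.003], [0, 0.011, 0.003], [0, 0, 0], [0, 0, 0]]' --turn '[[0.03, 0, 0], [0.03, 0, 0], [0, 0, 0], [0, 0, 0], [0, 0, 0], [0, 0, 0], [0, 0, 0], [0, 0, 0], [0, 0, 0]]' --gripper '[1, 1, 1, 1, 1, 1, 1, 1, 1]'

```text
time: 30.15
tool_pos: [0.5345, -0.0033, 0.1244]
tool_rot: [-2.631, -0.0, -1.405]
contact_force: [0.9, -0.3, -3.4]
opening: 0.0355
```

```bash
python3 car.py 0 10 .0763 -.0033 .008 39,18,4 30,9,-5 18,9,-17 9,3,-26 0,0,-35 0,0,-52
```

```text
[ 0.5345 -0.0033  0.1244] [-2.631 -0.    -1.405] 0.03551570893894931
1 [[-0.0,0.002,-0.0]] [[-0.004,-0.0,-0.0]] -> [ 0.533 -0.004  0.123]
3 [[-0.0,0.0,0.001],[-0.0,0.001,0.0],[-0.0,-0.0,0.001]] [[-0.053,-0.0,-0.0],[-0.053,-0.0,-0.0],[-0.053,-0.0,-0.0]] -> [ 0.533 -0.004  0.121]
4 [[-0.0,-0.003,0.002],[-0.0,-0.003,0.002],[-0.0,-0.003,0.002],[-0.0,-0.004,0.002]] [[-0.052,-0.0,-0.0],[-0.052,-0.0,-0.0],[-0.052,-0.0,-0.0],[-0.052,-0.0,-0.0]] -> [ 0.547 -0.001  0.117]
3 [[-0.0,-0.001,0.002],[-0.0,-0.002,0.002],[-0.0,-0.002,0.002]] [[-0.052,-0.0,-0.0],[-0.052,-0.0,-0.0],[-0.052,-0.0,-0.0]] -> [ 0.553 -0.     0.111]
3 [[-0.0,-0.003,0.003],[-0.0,-0.003,0.002],[-0.0,-0.003,0.002]] [[-0.053,-0.0,-0.0],[-0.053,-0.0,-0.0],[-0.053,-0.0,-0.0]] -> [0.561 0.001 0.104]
3 [[-0.0,-0.001,0.006],[-0.0,-0.001,0.005],[-0.0,-0.001,0.006]] [[0.0,-0.0,-0.0],[0.0,-0.0,-0.0],[0.0,-0.0,-0.0]] -> [0.561 0.001 0.086]
```

>>> carry_out --translation '[[0, 0.002, 0], [0, 0, 0.001], [0, 0.001, 0], [0, 0, 0.001], [0, -0.003, 0.002], [0, -0.003, 0.002], [0, -0.003, 0.002], [0, -0.004, 0.002], [0, 0, 0]]' --turn '[[-0.004, 0, 0], [-0.053, 0, 0], [-0.053, 0, 0], [-0.053, 0, 0], [-0.052, 0, 0], [-0.052, 0, 0], [-0.052, 0, 0], [-0.052, 0, 0], [0, 0, 0]]' --gripper '[1, 1, 1, 1, 1, 1, 1, 1, 1]'

```text
time: 31.05
tool_pos: [0.5486, -0.0012, 0.117]
tool_rot: [-3.0, -0.002, -1.405]
contact_force: [-0.5, -0.5, -2.6]
opening: 0.0355
```

>>> carry_out --translation '[[0, -0.001, 0.002], [0, -0.002, 0.002], [0, -0.002, 0.002], [0, -0.003, 0.003], [0, -0.003, 0.002], [0, -0.003, 0.002], [0, -0.001, 0.006], [0, -0.001, 0.005], [0, -0.001, 0.006], [0, 0, 0]]' --turn '[[-0.052, 0, 0], [-0.052, 0, 0], [-0.052, 0, 0], [-0.053, 0, 0], [-0.053, 0, 0], [-0.053, 0, 0], [0, 0, 0], [0, 0, 0], [0, 0, 0], [0, 0, 0]]' --gripper '[1, 1, 1, 1, 1, 1, 1, 1, 1, 1]'

```text
time: 32.05
tool_pos: [0.5591, 0.0011, 0.0851]
tool_rot: [2.965, 0.0, -1.406]
contact_force: [-1.7, -0.2, -2.7]
opening: 0.0355
```

>>> carry_out --translation '[[0, 0, 0], [0, 0, 0]]' --turn '[[0, 0, 0], [0, 0, 0]]' --gripper '[1, 1]'

```text
time: 32.25
tool_pos: [0.5603, 0.0011, 0.0864]
tool_rot: [2.967, -0.001, -1.405]
contact_force: [-0.2, -1.2, -3.3]
opening: 0.0356
```

>>> carry_out --translation '[[0, 0, 0.002], [0, 0, 0.002], [0, 0, 0], [0, 0, 0]]' --turn '[[0, 0, 0], [0, 0, 0], [0, 0, 0], [0, 0, 0]]' --gripper '[1, 1, 1, 1]'

```text
time: 32.65
tool_pos: [0.5595, 0.001, 0.082]
tool_rot: [2.966, -0.0, -1.405]
contact_force: [0.3, -0.6, -1.8]
opening: 0.0356
```

>>> carry_out --translation '[[0, 0, 0], [0, 0, 0], [0, 0, 0], [0, 0, 0], [0, 0.005, -0.02], [0, 0.007, -0.035], [0, 0.007, -0.035], [0, 0.007, -0.035], [0, 0, 0]]' --turn '[[0, 0, 0], [0, 0, 0], [0, 0, 0], [0, 0, 0], [0, 0, 0], [0, 0, 0], [0, 0, 0], [0, 0, 0], [0, 0, 0]]' --gripper '[-0.2, -0.2, -0.2, -0.2, -0.2, -0.2, -0.2, -0.2, -0.2]'

```text
time: 33.55
tool_pos: [0.5581, 0.0002, 0.2149]
tool_rot: [2.976, -0.003, -1.405]
contact_force: [0.3, 0.1, -0.3]
opening: 0.0553
```

```bash
cat > nx2.py <<'E'
from fit import *
s=read_camera('scene');t=read_camera('top')
P=plates(s,t,lambda w:w[1]<-.15)
for q,c in P: print(q,c,fit([(s,blue(s))],FOOT,BAR,q),fit([(t,blue(t))],FOOT,BAR,q))
# verify bars in slot: tip_of plate mid
for p,n in((s,'s'),(t,'t')): print(n,[(atz(p,r['pixel'],.062)[:2],round(r['score'],2)) for r in nets.tip_of(p,'plate1_mid')])
E
python3 nx2.py; python3 go2.py .08 12 .0763 .4355 -.3685 -.0755
```

```text
[ 0.4354 -0.3685 -0.0845] 0.5217954711659596 (array([ 0.4339, -0.3694, -0.0713]), np.float64(0.2526674914707757)) (array([ 0.438 , -0.3674, -0.0638]), np.float64(0.22436637305524618))
s [(array([0.5762, 0.0604]), 0.58)]
t [(array([ 0.4788, -0.4831]), 0.75), (array([0.5767, 0.0618]), 0.6)]
[ 0.   3.  85.  41.7] [0.55  0.081 0.223] [ 0.02  0.53  1.25 -0.03  1.57]
[12.  15.  73.  56.2] [0.547 0.08  0.209] [ 0.01  0.41  1.48 -0.    1.26]
[12.  24.  73.  50.8] [0.555 0.081 0.209] [ 0.01  0.42  1.45 -0.    1.27]
[15. 27. 70. 49.] [0.555 0.081 0.205] [0.   0.39 1.51 0.01 1.19]
[15. 30. 70. 49.] [0.558 0.082 0.205] [0.   0.4  1.5  0.01 1.19]
[15. 33. 67. 46.] [0.561 0.082 0.202] [0.01 0.41 1.5  0.01 1.18]
[36.  54.  46.  11.6] [0.557 0.082 0.167] [-0.04  0.28  1.89  0.15  0.57]
[39.  54.  43.  11.8] [0.554 0.081 0.162] [-0.05  0.27  1.95  0.21  0.47]
[39.  54.  37.  11.8] [0.554 0.081 0.156] [-0.05  0.28  1.96  0.22  0.45]
[39.  36.  19.   9.1] [0.536 0.078 0.138] [-0.06  0.28  2.03  0.27  0.39]
[39.  33.  19.   9.1] [0.533 0.078 0.138] [-0.06  0.27  2.03  0.27  0.39]
[39. 27. 13. 10.] [0.52
[... 957 characters left out ...]
-0.004],[0.033,0.004,-0.005],[0.034,0.002,-0.005],[0.033,0.001,-0.005],[0.034,0.0,-0.005],[0.033,-0.002,-0.005]] [[0.03,-0.004,0.04],[0.03,-0.004,0.04],[0.03,-0.004,0.04],[0.03,-0.004,0.04],[0.03,-0.004,0.04],[0.03,-0.004,0.04]] -> [ 0.56 -0.2   0.24]
6 [[0.03,0.019,0.007],[0.029,0.019,0.008],[0.03,0.019,0.008],[0.029,0.018,0.009],[0.03,0.019,0.01],[0.029,0.017,0.011]] [[-0.035,0.001,0.0],[-0.035,0.001,0.0],[-0.035,0.001,0.0],[-0.035,0.001,0.0],[-0.035,0.001,0.0],[-0.035,0.001,0.0]] -> [ 0.432 -0.368  0.196]
4 [[0.0,-0.006,0.029],[0.0,-0.006,0.03],[0.0,-0.006,0.029],[0.0,-0.007,0.029]] [[-0.001,-0.001,0.0],[-0.001,-0.001,0.0],[-0.001,-0.001,0.0],[-0.001,-0.001,0.0]] -> [ 0.432 -0.368  0.076]
```

The nets report a plate at (0.577, 0.061), which I did not expect. Looking.

```bash
python3 - <<'E'
from h import *
s=read_camera('scene');t=read_camera('top');print([r['pixel'] for r in nets.tip_of(s,'plate1_mid')])
im=np.zeros((560,800,3),np.uint8);im[:,:480]=cv2.resize(s['img'][90:370,150:390],(480,560));im[:400,480:]=cv2.resize(t['img'][120:280,230:358],(320,400))
cv2.imwrite('pics/n9.png',im[:,:,::-1])
E
```

```text
[[271.7, 265.5], [371.8, 97.8]]
```

View pics/n9.png

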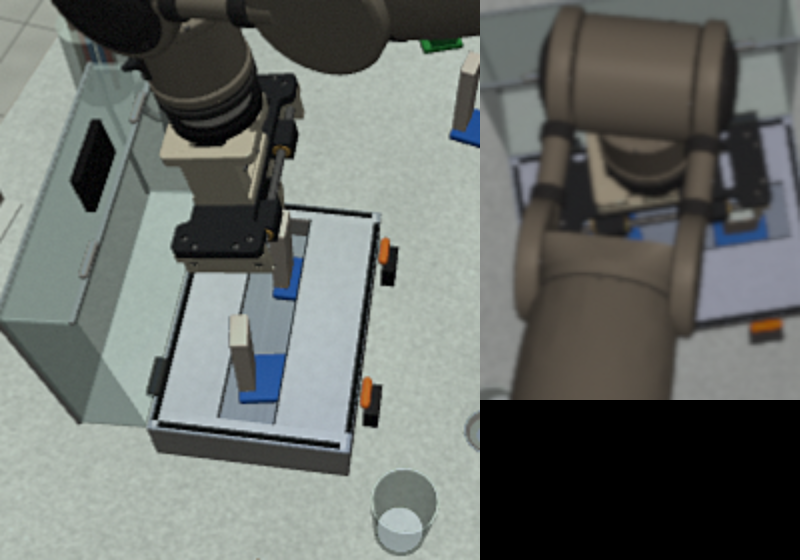

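Plate 2, gripped and released at slot y=0, now stands upright at about y=+0.055; it was probably the announced knock. I'll pick plate C and then re-measure for a free place.

>>> carry_out --translation '[[0.033, 0.006, -0.004], [0.033, 0.004, -0.005], [0.034, 0.002, -0.005], [0.033, 0.001, -0.005], [0.034, 0, -0.005], [0.033, -0.002, -0.005], [0.03, 0.019, 0.007], [0.029, 0.019, 0.008], [0.03, 0.019, 0.008], [0.029, 0.018, 0.009]]' --turn '[[0.03, -0.004, 0.04], [0.03, -0.004, 0.04], [0.03, -0.004, 0.04], [0.03, -0.004, 0.04], [0.03, -0.004, 0.04], [0.03, -0.004, 0.04], [-0.035, 0.001, 0], [-0.035, 0.001, 0], [-0.035, 0.001, 0], [-0.035, 0.001, 0]]' --gripper '[-0.3, -0.3, -0.3, -0.3, -0.3, -0.3, -0.3, -0.3, -0.3, -0.3]'

```text
time: 34.9
tool_pos: [0.4744, -0.3129, 0.2112]
tool_rot: [3.004, -0.0, -1.646]
contact_force: [0.1, -0.2, -1.6]
opening: 0.0598
```

>>> carry_out --translation '[[0.03, 0.019, 0.01], [0.029, 0.017, 0.011], [0, -0.006, 0.029], [0, -0.006, 0.03], [0, 0, 0], [0, 0, 0]]' --turn '[[-0.035, 0.001, 0], [-0.035, 0.001, 0], [0, 0, 0], [0, 0, 0], [0, 0, 0], [0, 0, 0]]' --gripper '[-0.3, -0.3, -0.3, -0.3, -0.3, -0.3]'

```text
time: 35.5
tool_pos: [0.4322, -0.3678, 0.1366]
tool_rot: [2.935, -0.002, -1.645]
contact_force: [-0.0, -0.1, -0.4]
opening: 0.0597
```

```bash
cat > inb.py <<'E'
from fit import *
from ins import S,yw
# bars in the slot: fit bar top face / whole bar via brightness? use triangulated nets + bar fit
s=read_camera('scene');t=read_camera('top')
def loc(w): c,n=np.cos(yw),np.sin(yw); d=np.array(w[:2])-S; return np.array([c*d[0]+n*d[1],-n*d[0]+c*d[1]])
tt=[r['pixel'] for r in nets.tip_of(t,'plate1_mid')];ss=[r['pixel'] for r in nets.tip_of(s,'plate1_mid')]
for a in ss:
    for b in tt:
        x,e=tri(ray(s,a),ray(t,b))
        if e[0]<.008: print('mid',loc(x).round(4),x[2].round(4),e[0].round(4))
for p,n in((s,'s'),(t,'t')):
    for c,m in blobs(blue(p),30):
        w=atz(p,c,.016); l=loc(w)
        if abs(l[0])<.05 and abs(l[1])<.14:
            ys=np.argwhere(m)[:,::-1]; L=np.array([loc(atz(p,q,.016)) for q in ys.astype(float)])
            print(n,'blue',l.round(3),'y',np.percentile(L[:,1],[1,99]).round(3),'x',np.percentile(L[:,0],[1,99]).round(3),len(ys))
im=cv2.resize(s['img'][180:330,220:350],(520,600));cv2.imwrite('pics/n10.png',im[:,:,::-1])
E
python3 inb.py; python3 chk.py .4355 -.3685 -.0755 .0763 12
```

```text
mid [0.0185 0.0557] 0.0528 0.0023
s blue [-0.014 -0.068] y [-0.101 -0.046] x [-0.023  0.002] 136
s blue [-0.006  0.055] y [0.025 0.084] x [-0.022  0.016] 366
t blue [-0.003  0.051] y [0.025 0.081] x [-0.02   0.024] 267
t blue [-0.012 -0.075] y [-0.103 -0.05 ] x [-0.02   0.003] 114
(array([ 0.4338, -0.3701, -0.0826]), np.float64(0.2625788658430617))
[ 0.4329 -0.3684  0.1383] [ 2.938 -0.005 -1.645] 0.05992402072067992
3 [[-0.0,-0.004,0.02],[-0.0,-0.003,0.021],[-0.0,-0.004,0.02]] [[-0.002,-0.002,0.0],[-0.002,-0.002,0.0],[-0.002,-0.002,0.0]] -> [ 0.431 -0.368  0.076]
```

>>> carry_out --translation '[[0, -0.004, 0.02], [0, -0.003, 0.021], [0, -0.004, 0.02], [0, 0, 0], [0, 0, 0], [0, 0, 0], [0, 0, 0], [0, 0, 0], [0, 0, 0], [0, 0, 0]]' --turn '[[-0.002, -0.002, 0], [-0.002, -0.002, 0], [-0.002, -0.002, 0], [0, 0, 0], [0, 0, 0], [0, 0, 0], [0, 0, 0], [0, 0, 0], [0, 0, 0], [0, 0, 0]]' --gripper '[-0.3, -0.3, -0.3, -0.3, 1, 1, 1, 1, 1, 1]' --squeeze 58

```text
time: 36.75
tool_pos: [0.431, -0.3682, 0.0759]
tool_rot: [2.932, 0.002, -1.647]
contact_force: [0.9, 1.2, 6.2]
opening: 0.0357
```

```bash
python3 car.py -.0125 12 .0763 -.004 .035 .16 0,3,95 12,15,75
```

```text
[ 0.431  -0.3682  0.0759] [ 2.932e+00  2.000e-03 -1.647e+00] 0.035677998590723764
6 [[-0.0,0.006,-0.026],[-0.0,0.005,-0.026],[-0.0,0.006,-0.026],[-0.0,0.005,-0.026],[-0.0,0.006,-0.026],[-0.0,0.005,-0.026]] [[0.0,0.0,0.0],[0.0,0.0,0.0],[0.0,0.0,0.0],[0.0,0.0,0.0],[0.0,0.0,0.0],[0.0,0.0,0.0]] -> [ 0.431 -0.369  0.235]
11 [[-0.033,-0.01,-0.002],[-0.034,-0.01,-0.002],[-0.032,-0.011,-0.002],[-0.033,-0.011,-0.002],[-0.033,-0.013,-0.003],[-0.032,-0.013,-0.002],[-0.031,-0.013,-0.003],[-0.032,-0.015,-0.003],[-0.031,-0.015,-0.003],[-0.031,-0.015,-0.003],[-0.031,-0.017,-0.004]] [[0.0,0.005,-0.021],[0.0,0.005,-0.021],[0.0,0.005,-0.021],[0.0,0.005,-0.021],[0.0,0.005,-0.021],[0.0,0.005,-0.021],[0.0,0.005,-0.021],[0.0,0.005,-0.021],[0.0,0.005,-0.021],[0.0,0.005,-0.021],[0.0,0.005,-0.021]] -> [ 0.566 -0.01   0.234]
4 [[0.0,-0.0,0.006],[0.0,-0.0,0.006],[0.0,0.0,0.005],[0.0,0.001,0.006]] [[0.052,-0.001,-0.001],[0.052,-0.001,-0.001],[0.052,-0.001,-0.001],[0.052,-0.001,-0.001]] -> [ 0.562 -0.011  0.211]
```

>>> carry_out --translation '[[0, 0.006, -0.026], [0, 0.005, -0.026], [0, 0.006, -0.026], [0, 0.005, -0.026], [0, 0.006, -0.026], [0, 0.005, -0.026], [-0.033, -0.01, -0.002], [-0.034, -0.01, -0.002], [-0.032, -0.011, -0.002], [-0.033, -0.011, -0.002]]' --turn '[[0, 0, 0], [0, 0, 0], [0, 0, 0], [0, 0, 0], [0, 0, 0], [0, 0, 0], [0, 0.005, -0.021], [0, 0.005, -0.021], [0, 0.005, -0.021], [0, 0.005, -0.021]]' --gripper '[1, 1, 1, 1, 1, 1, 1, 1, 1, 1]'

```text
time: 37.75
tool_pos: [0.4794, -0.2372, 0.2331]
tool_rot: [2.93, 0.001, -1.56]
contact_force: [-0.4, 0.4, -2.4]
opening: 0.0355
```

>>> carry_out --translation '[[-0.033, -0.013, -0.003], [-0.032, -0.013, -0.002], [-0.031, -0.013, -0.003], [-0.032, -0.015, -0.003], [-0.031, -0.015, -0.003], [-0.031, -0.015, -0.003], [-0.031, -0.017, -0.004], [0, 0, 0.006], [0, 0, 0.006], [0, 0, 0]]' --turn '[[0, 0.005, -0.021], [0, 0.005, -0.021], [0, 0.005, -0.021], [0, 0.005, -0.021], [0, 0.005, -0.021], [0, 0.005, -0.021], [0, 0.005, -0.021], [0.052, 0, 0], [0.052, 0, 0], [0, 0, 0]]' --gripper '[1, 1, 1, 1, 1, 1, 1, 1, 1, 1]'

```text
time: 38.75
tool_pos: [0.5621, -0.0102, 0.2203]
tool_rot: [3.033, -0.002, -1.409]
contact_force: [-0.9, -0.0, -2.9]
opening: 0.0358
```

```bash
python3 car.py -.0125 12 .0763 -.004 .015 15,33,67 36,54,46
```

```text
[ 0.5621 -0.0102  0.2203] [ 3.033e+00 -2.000e-03 -1.409e+00] 0.035767201392114784
3 [[0.0,-0.005,0.006],[0.001,-0.005,0.006],[0.0,-0.005,0.006]] [[0.054,-0.001,-0.001],[0.054,-0.001,-0.001],[0.054,-0.001,-0.001]] -> [ 0.576 -0.009  0.202]
7 [[0.0,0.001,0.005],[0.0,0.001,0.005],[0.0,0.001,0.004],[0.0,0.002,0.005],[0.0,0.001,0.005],[0.0,0.002,0.004],[0.0,0.003,0.004]] [[0.052,0.0,-0.0],[0.052,0.0,-0.0],[0.052,0.0,-0.0],[0.052,0.0,-0.0],[0.052,0.0,-0.0],[0.052,0.0,-0.0],[0.052,0.0,-0.0]] -> [ 0.572 -0.01   0.168]
```

>>> carry_out --translation '[[0, -0.005, 0.006], [0.001, -0.005, 0.006], [0, -0.005, 0.006], [0, 0.001, 0.005], [0, 0.001, 0.005], [0, 0.001, 0.004], [0, 0.002, 0.005], [0, 0.001, 0.005], [0, 0.002, 0.004], [0, 0.003, 0.004]]' --turn '[[0.054, -0.001, -0.001], [0.054, -0.001, -0.001], [0.054, -0.001, -0.001], [0.052, 0, 0], [0.052, 0, 0], [0.052, 0, 0], [0.052, 0, 0], [0.052, 0, 0], [0.052, 0, 0], [0.052, 0, 0]]' --gripper '[1, 1, 1, 1, 1, 1, 1, 1, 1, 1]'

```text
time: 39.75
tool_pos: [0.5734, -0.0102, 0.1683]
tool_rot: [-2.722, 0.001, -1.406]
contact_force: [-0.2, -0.2, -3.1]
opening: 0.0356
```

>>> carry_out --translation '[[0, 0, 0], [0, 0, 0]]' --turn '[[0, 0, 0], [0, 0, 0]]' --gripper '[1, 1]'

```text
time: 39.95
tool_pos: [0.5735, -0.0102, 0.1686]
tool_rot: [-2.725, 0.001, -1.407]
contact_force: [0.3, -0.0, -2.0]
opening: 0.0353
```

```bash
python3 ov.py .0763 o11 12; python3 car.py -.0125 12 .0763 -.004 .011 39,54,37 39,33,19 39,18,4 30,9,-5
```

```text
[ 0.5735 -0.0102  0.1686] [-2.7247  0.0011 -1.4067] 0.03534304227789985
[ 0.5741 -0.0102  0.169 ] [-2.723e+00  1.000e-03 -1.407e+00] 0.035856938981821865
2 [[-0.0,0.005,0.005],[-0.001,0.005,0.005]] [[0.027,-0.0,-0.001],[0.027,-0.0,-0.001]] -> [ 0.569 -0.01   0.156]
3 [[0.0,0.009,0.002],[0.0,0.009,0.002],[0.0,0.009,0.003]] [[-0.0,-0.0,0.0],[-0.0,-0.0,0.0],[-0.0,-0.0,0.0]] -> [ 0.549 -0.013  0.137]
2 [[0.0,0.01,0.003],[0.0,0.01,0.003]] [[-0.0,-0.0,0.0],[-0.0,-0.0,0.0]] -> [ 0.534 -0.016  0.123]
3 [[0.0,0.0,0.001],[0.0,0.0,0.0],[0.0,0.0,0.001]] [[-0.053,-0.0,0.0],[-0.053,-0.0,0.0],[-0.053,-0.0,0.0]] -> [ 0.534 -0.016  0.121]
```

View pics/o11.png

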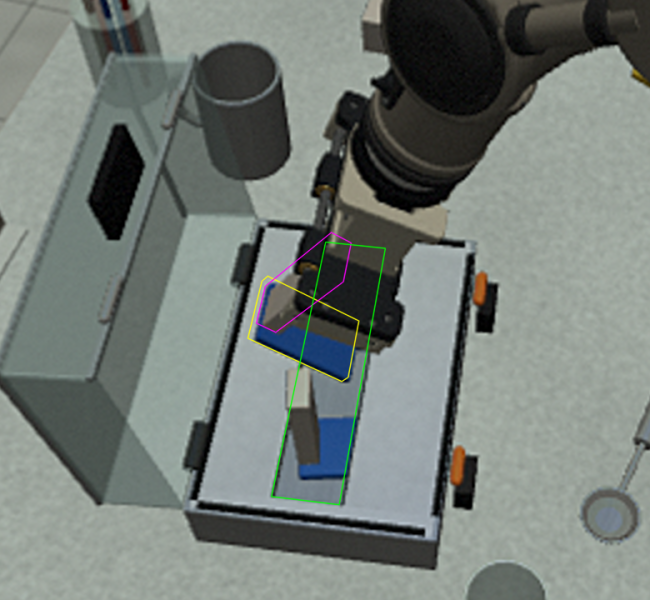

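The in-hand plate matches, and the plate at +y stands clear. Inserting.

>>> carry_out --translation '[[0, 0.005, 0.005], [-0.001, 0.005, 0.005], [0, 0.009, 0.002], [0, 0.009, 0.002], [0, 0.009, 0.003], [0, 0.01, 0.003], [0, 0.01, 0.003], [0, 0, 0], [0, 0, 0]]' --turn '[[0.027, 0, -0.001], [0.027, 0, -0.001], [0, 0, 0], [0, 0, 0], [0, 0, 0], [0, 0, 0], [0, 0, 0], [0, 0, 0], [0, 0, 0]]' --gripper '[1, 1, 1, 1, 1, 1, 1, 1, 1]'

```text
time: 40.9
tool_pos: [0.5338, -0.0157, 0.1229]
tool_rot: [-2.668, -0.0, -1.404]
contact_force: [0.1, 0.6, 0.0]
opening: 0.0361
```

```bash
python3 car.py -.0125 12 .0763 -.004 .008 30,9,-5 18,9,-17 9,3,-26 0,0,-35 0,0,-54
```

```text
[ 0.5338 -0.0157  0.1229] [-2.668 -0.    -1.404] 0.03611401779087164
3 [[0.0,0.0,0.001],[0.0,0.0,0.0],[0.0,0.0,0.001]] [[-0.053,0.0,0.0],[-0.053,0.0,0.0],[-0.053,0.0,0.0]] -> [ 0.535 -0.016  0.121]
4 [[0.0,-0.003,0.002],[0.0,-0.003,0.002],[0.0,-0.003,0.002],[0.0,-0.004,0.002]] [[-0.052,-0.0,0.0],[-0.052,-0.0,0.0],[-0.052,-0.0,0.0],[-0.052,-0.0,0.0]] -> [ 0.549 -0.013  0.116]
3 [[0.0,-0.001,0.002],[0.0,-0.002,0.002],[0.0,-0.002,0.002]] [[-0.053,-0.0,0.0],[-0.053,-0.0,0.0],[-0.053,-0.0,0.0]] -> [ 0.554 -0.012  0.11 ]
3 [[0.0,-0.003,0.002],[0.0,-0.003,0.002],[0.0,-0.003,0.002]] [[-0.052,-0.0,0.0],[-0.052,-0.0,0.0],[-0.052,-0.0,0.0]] -> [ 0.562 -0.011  0.104]
3 [[0.0,-0.001,0.006],[0.0,-0.002,0.007],[0.0,-0.001,0.006]] [[-0.0,-0.0,0.0],[-0.0,-0.0,0.0],[-0.0,-0.0,0.0]] -> [ 0.562 -0.011  0.084]
```

>>> carry_out --translation '[[0, 0, 0.001], [0, 0, 0], [0, 0, 0.001], [0, -0.003, 0.002], [0, -0.003, 0.002], [0, -0.003, 0.002], [0, -0.004, 0.002], [0, 0, 0]]' --turn '[[-0.053, 0, 0], [-0.053, 0, 0], [-0.053, 0, 0], [-0.052, 0, 0], [-0.052, 0, 0], [-0.052, 0, 0], [-0.052, 0, 0], [0, 0, 0]]' --gripper '[1, 1, 1, 1, 1, 1, 1, 1]'

```text
time: 41.7
tool_pos: [0.5499, -0.0132, 0.1157]
tool_rot: [-3.035, -0.002, -1.404]
contact_force: [0.2, 0.0, -2.6]
opening: 0.0357
```

>>> carry_out --translation '[[0, -0.001, 0.002], [0, -0.002, 0.002], [0, -0.002, 0.002], [0, -0.003, 0.002], [0, -0.003, 0.002], [0, -0.003, 0.002], [0, 0, 0]]' --turn '[[-0.053, 0, 0], [-0.053, 0, 0], [-0.053, 0, 0], [-0.052, 0, 0], [-0.052, 0, 0], [-0.052, 0, 0], [0, 0, 0]]' --gripper '[1, 1, 1, 1, 1, 1, 1]'

```text
time: 42.4
tool_pos: [0.5622, -0.0108, 0.102]
tool_rot: [2.932, -0.0, -1.404]
contact_force: [-0.0, 0.8, -2.4]
opening: 0.036
```

>>> carry_out --translation '[[0, -0.001, 0.006], [0, -0.002, 0.007], [0, -0.001, 0.006], [0, 0, 0], [0, 0, 0]]' --turn '[[0, 0, 0], [0, 0, 0], [0, 0, 0], [0, 0, 0], [0, 0, 0]]' --gripper '[1, 1, 1, 1, 1]'

```text
time: 42.9
tool_pos: [0.5658, -0.0108, 0.088]
tool_rot: [2.946, -0.002, -1.406]
contact_force: [6.6, 2.4, 20.0]
opening: 0.0359
```

Contact of 20 N about 6 mm above home, probably overlapping a neighbour's foot. Raising slightly and measuring the neighbours' yaw.

>>> carry_out --translation '[[0, 0.001, -0.006], [0, 0.001, -0.005], [0, 0, 0], [0, 0, 0]]' --turn '[[0, 0, 0], [0, 0, 0], [0, 0, 0], [0, 0, 0]]' --gripper '[1, 1, 1, 1]'

```text
time: 43.3
tool_pos: [0.5613, -0.0109, 0.0941]
tool_rot: [2.932, 0.0, -1.405]
contact_force: [0.0, 0.2, -2.7]
opening: 0.0352
```

```bash
cat > yw.py <<'E'
from fit import *
from ins import S,yw
from plan import cur
def loc(w): c,n=np.cos(yw),np.sin(yw); d=np.array(w[:2])-S; return np.array([c*d[0]+n*d[1],-n*d[0]+c*d[1]])
print(cur()[0],loc(cur()[0]))
s=read_camera('scene');t=read_camera('top');save(s,'s12');save(t,'t12')
for p,n in((s,'s'),(t,'t')):
    for c,m in blobs(blue(p),25):
        l=loc(atz(p,c,.016))
        if abs(l[0])<.06 and abs(l[1])<.15:
            L=np.array([loc(atz(p,q,.016)) for q in np.argwhere(m)[:,::-1].astype(float)])
            print(n,l.round(3),len(L))
            for x0 in np.arange(-.022,.026,.006):
                k=L[abs(L[:,0]-x0)<.003]
                if len(k)>3: print('   x %.3f'%x0,k[:,1].min().round(4),k[:,1].max().round(4))
im=cv2.resize(s['img'][180:330,220:350],(520,600),interpolation=cv2.INTER_CUBIC);cv2.imwrite('pics/n12.png',im[:,:,::-1])
E
python3 yw.py
```

```text
[ 0.5613 -0.0109  0.0941] [-0.0053 -0.012 ]
s [-0.016 -0.037] 234
   x -0.022 -0.1018 0.0139
   x -0.016 -0.1012 0.0142
   x -0.010 -0.0895 0.0129
   x -0.004 0.0007 0.0137
   x 0.002 0.0015 0.0091
s [-0.006  0.055] 366
   x -0.022 0.0236 0.0787
   x -0.016 0.0242 0.0795
   x -0.010 0.0247 0.0803
   x -0.004 0.0255 0.0834
   x 0.002 0.0264 0.0842
   x 0.008 0.0275 0.0847
   x 0.014 0.0734 0.0855
t [-0.014 -0.075] 92
   x -0.022 -0.0989 -0.0622
   x -0.016 -0.1023 -0.0494
   x -0.010 -0.1027 -0.0502
```

View pics/n12.png

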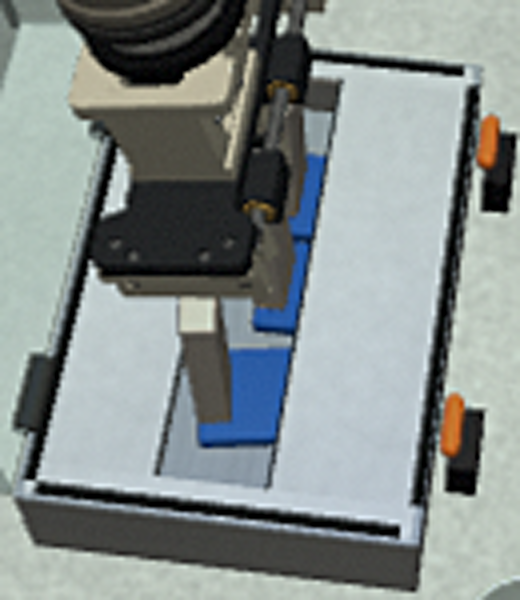

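Plate 2 is yawed about 0.13 rad, with its toe edge at about y=+0.018. I'll shift 4 mm towards -y and lower again.

>>> carry_out --translation '[[0.004, 0, 0], [0, 0, 0], [0, -0.001, 0.004], [0, -0.001, 0.003], [0, 0, 0.002], [0, 0, 0], [0, 0, 0]]' --turn '[[0, 0, 0], [0, 0, 0], [0, 0, 0], [0, 0, 0], [0, 0, 0], [0, 0, 0], [0, 0, 0]]' --gripper '[1, 1, 1, 1, 1, 1, 1]'

```text
time: 44.1
tool_pos: [0.5624, -0.0148, 0.0852]
tool_rot: [2.932, -0.0, -1.405]
contact_force: [-0.4, -1.4, -2.1]
opening: 0.0358
```

Free now (no contact at z 0.085). Lower to home.

>>> carry_out --translation '[[0, 0, 0.002], [0, 0, 0.001], [0, 0, 0], [0, 0, 0]]' --turn '[[0, 0, 0], [0, 0, 0], [0, 0, 0], [0, 0, 0]]' --gripper '[1, 1, 1, 1]'

```text
time: 44.5
tool_pos: [0.5619, -0.0149, 0.0824]
tool_rot: [2.932, -0.0, -1.405]
contact_force: [-0.3, -0.7, -2.7]
opening: 0.0352
```

>>> carry_out --translation '[[0, 0, 0], [0, 0, 0], [0, 0, 0], [0, 0, 0], [0, 0.004, -0.02], [0, 0.007, -0.035], [0, 0.007, -0.035], [0, 0.007, -0.035], [0, 0, 0]]' --turn '[[0, 0, 0], [0, 0, 0], [0, 0, 0], [0, 0, 0], [0, 0, 0], [0, 0, 0], [0, 0, 0], [0, 0, 0], [0, 0, 0]]' --gripper '[0, 0, 0, 0, 0, 0, 0, 0, 0]'

```text
time: 45.4
tool_pos: [0.5658, -0.0148, 0.2154]
tool_rot: [2.942, -0.003, -1.405]
contact_force: [0.4, -0.2, 0.7]
opening: 0.0458
```

```bash
python3 - <<'E'
import sys; sys.path.insert(0,'.')
from plan import *
plan([((.42,-.16,.30),-1.40,0,.04)])
E
```

```text
6 [[0.02,0.03,-0.008],[0.02,0.03,-0.009],[0.02,0.03,-0.011],[0.019,0.029,-0.011],[0.02,0.029,-0.012],[0.02,0.028,-0.013]] [[0.033,-0.0,-0.001],[0.033,-0.0,-0.001],[0.033,-0.0,-0.001],[0.033,-0.0,-0.001],[0.033,-0.0,-0.001],[0.033,-0.0,-0.001]] -> [ 0.421 -0.16   0.3  ]
```

>>> carry_out --translation '[[0.02, 0.03, -0.008], [0.02, 0.03, -0.009], [0.02, 0.03, -0.011], [0.019, 0.029, -0.011], [0.02, 0.029, -0.012], [0.02, 0.028, -0.013], [0, 0, 0]]' --turn '[[0.033, 0, 0], [0.033, 0, 0], [0.033, 0, 0], [0.033, 0, 0], [0.033, 0, 0], [0.033, 0, 0], [0, 0, 0]]' --gripper '[1, 1, 1, 1, 1, 1, 1]'

```text
time: 46.1
tool_pos: [0.4166, -0.162, 0.2976]
tool_rot: [3.133, -0.003, -1.409]
contact_force: [0.2, 0.2, -0.2]
opening: 0.0005
```

```bash
cat > fin.py <<'E'
from fit import *
from ins import S,yw
from plan import *
def loc(w): c,n=np.cos(yw),np.sin(yw); d=np.array(w[:2])-S; return np.array([c*d[0]+n*d[1],-n*d[0]+c*d[1]])
s=read_camera('scene');t=read_camera('top')
R={n:[r['pixel'] for r in nets.tip_of(p,'plate1_mid')] for p,n in((s,'s'),(t,'t'))}
for a in R['s']:
    for b in R['t']:
        x,e=tri(ray(s,a),ray(t,b))
        if e[0]<.004: print('mid',loc(x).round(4),x[2].round(4),e[0].round(4))
# tab
a=nets.tip_of(s,'hood_tab');b=nets.tip_of(t,'hood_tab')
if a and b:
    x,e=tri(ray(s,a[0]['pixel']),ray(t,b[0]['pixel']));print('tab',x,e[0],loc(x))
# overlay expected home plates
im=cv2.resize(s['img'],None,fx=4,fy=4,interpolation=cv2.INTER_CUBIC)
def W(l): c,n=np.cos(yw),np.sin(yw); return S+[c*l[0]-n*l[1],n*l[0]+c*l[1]]
for l,dy in(((-.002,-.08),0),((0,-.016),0),((.0185,.0557),.13)):
    h=cv2.convexHull(np.round(proj(s,place(BAR,[*W(l),yw+dy],.006))*64).astype(np.int32));cv2.polylines(im,[h],True,(255,0,255),1,cv2.LINE_AA,4)
cv2.imwrite('pics/n15.png',im[180*4:330*4,220*4:350*4][:,:,::-1])
E
python3 fin.py
```

```text
mid [-0.1551 -0.4689] 0.0675 0.0008
mid [0.0208 0.0561] 0.0573 0.0003
tab [0.7055 0.0277 0.2925] 0.0018575307218967173 [0.1433 0.0023]
```

View pics/n15.png

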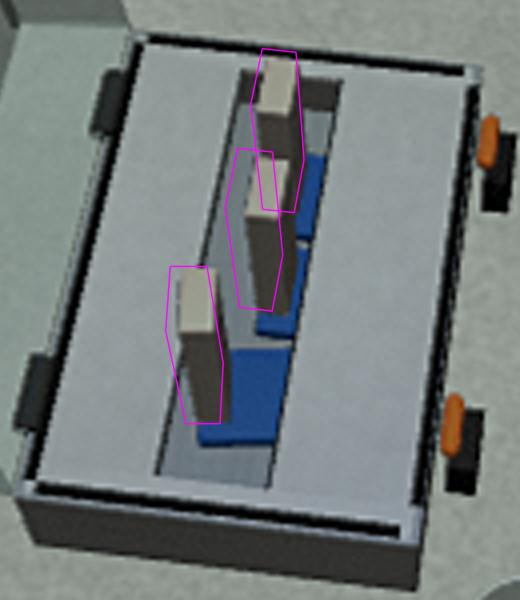

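Viewed: all three plates stand upright on the floor at slot y of about -0.08, -0.016 and +0.056, within limits. Next I plan the hood closing.

```bash
cat > hood.py <<'E'
import sys
from ik import ik
from ins import S,yw
from plan import *
def P(xh,z): # xh relative to hinge along slot x
    c,n=np.cos(yw),np.sin(yw); X=.095+xh; return (S[0]+c*X-n*Y,S[1]+n*X+c*Y,z)
Y=0.0
def arc(phi,u=.228,off=.0095,dz=0): return P(-u*np.cos(phi)+.022*np.sin(phi)+off*1.0,.064+u*np.sin(phi)+.022*np.cos(phi)+dz)
YT=yw-np.pi/2
mode=sys.argv[1]
if mode=='a': way=[(P(-.15,.36),YT,0,.04),(P(.094,.37),YT,0,.04),(P(.094,.285),YT,0,.03)]
else:
    a,b,n=float(sys.argv[2]),float(sys.argv[3]),int(sys.argv[4]); way=[(arc(f),YT,0,.2) for f in np.linspace(a,b,n+1)[1:]]
for w in way:
    q=ik(w[0],rot(w[1],0).as_matrix()[:,2]);print(np.array(w[0]).round(3),None if q is None else q.round(2))
print(robot.observe()['tool_pos']);plan(way)
E
python3 hood.py a
```

```text
[ 0.51  -0.007  0.36 ] [-0.16  0.25  1.3  -0.    1.6 ]
[0.751 0.033 0.37 ] [-0.06  0.9   0.15 -0.    2.09]
[0.751 0.033 0.285] [-0.06  0.81  0.56 -0.    1.77]
[ 0.41908845 -0.15873678  0.29506222]
5 [[-0.027,-0.023,-0.013],[-0.027,-0.023,-0.013],[-0.027,-0.023,-0.014],[-0.026,-0.023,-0.013],[-0.027,-0.023,-0.013]] [[0.002,0.0,0.0],[0.002,0.0,0.0],[0.002,0.0,0.0],[0.002,0.0,0.0],[0.002,0.0,0.0]] -> [ 0.511 -0.007  0.36 ]
7 [[0.0,-0.035,-0.001],[0.0,-0.035,-0.002],[0.0,-0.034,-0.001],[0.0,-0.035,-0.002],[0.0,-0.035,-0.001],[0.0,-0.035,-0.002],[0.0,-0.035,-0.001]] [[0.0,0.0,0.0],[0.0,0.0,0.0],[0.0,0.0,0.0],[0.0,0.0,0.0],[0.0,0.0,0.0],[0.0,0.0,0.0],[0.0,0.0,0.0]] -> [0.751 0.033 0.37 ]
3 [[0.0,0.0,0.028],[0.0,0.0,0.028],[0.0,0.0,0.029]] [[0.001,0.0,0.001],[0.001,0.0,0.001],[0.001,0.0,0.001]] -> [0.751 0.033 0.285]
```

>>> carry_out --translation '[[-0.027, -0.023, -0.013], [-0.027, -0.023, -0.013], [-0.027, -0.023, -0.014], [-0.026, -0.023, -0.013], [-0.027, -0.023, -0.01], [0, -0.03, 0], [0, -0.03, 0], [0, -0.03, 0], [0, -0.03, 0], [0, -0.03, 0]]' --turn '[[0, 0, 0], [0, 0, 0], [0, 0, 0], [0, 0, 0], [0, 0, 0], [0, 0, 0], [0, 0, 0], [0, 0, 0], [0, 0, 0], [0, 0, 0]]' --gripper '[1, 1, 1, 1, 1, 1, 1, 1, 1, 1]'

```text
time: 47.4
tool_pos: [0.6598, 0.0183, 0.3546]
tool_rot: [3.129, 0.0, -1.403]
contact_force: [1.0, 0.3, -0.1]
opening: 0.0006
```

>>> carry_out --translation '[[0, -0.02, 0], [0, -0.02, 0], [0, -0.02, 0], [0, -0.02, 0], [0, -0.014, 0], [0, 0, 0], [0, 0, 0.02], [0, 0, 0.02], [0, 0, 0.02], [0, 0, 0]]' --turn '[[0, 0, 0], [0, 0, 0], [0, 0, 0], [0, 0, 0], [0, 0, 0], [0, 0, 0], [0, 0, 0], [0, 0, 0], [0, 0, 0], [0, 0, 0]]' --gripper '[1, 1, 1, 1, 1, 1, 1, 1, 1, 1]'

```text
time: 48.4
tool_pos: [0.7487, 0.0329, 0.2913]
tool_rot: [3.123, 0.001, -1.404]
contact_force: [0.4, -0.0, 0.2]
opening: 0.0004
```

```bash
python3 hood.py b 1.78 1.2 10
```

```text
[0.723 0.028 0.286] [-0.07  0.73  0.71 -0.    1.7 ]
[0.71  0.026 0.289] [-0.07  0.69  0.77 -0.    1.68]
[0.697 0.024 0.291] [-0.08  0.66  0.82 -0.    1.66]
[0.684 0.022 0.292] [-0.08  0.63  0.88 -0.    1.64]
[0.671 0.02  0.293] [-0.08  0.6   0.93 -0.    1.61]
[0.658 0.017 0.293] [-0.09  0.57  0.98 -0.    1.59]
[0.645 0.015 0.292] [-0.1   0.54  1.03 -0.    1.57]
[0.632 0.013 0.29 ] [-0.1   0.51  1.08 -0.    1.55]
[0.619 0.011 0.288] [-0.11  0.49  1.13 -0.    1.52]
[0.606 0.009 0.284] [-0.11  0.46  1.18 -0.    1.5 ]
[0.74869928 0.03285509 0.29125439]
1 [[0.0,0.026,0.006]] [[0.018,0.001,0.001]] -> [0.723 0.029 0.286]
1 [[0.0,0.013,-0.003]] [[0.0,0.0,0.0]] -> [0.71  0.026 0.289]
1 [[0.0,0.013,-0.002]] [[0.0,0.0,0.0]] -> [0.697 0.024 0.291]
1 [[0.0,0.013,-0.002]] [[0.0,0.0,0.0]] -> [0.684 0.022 0.293]
1 [[0.0,0.014,-0.0]] [[0.0,0.0,0.0]] -> [0.671 0.02  0.293]
1 [[0.0,0.013,-0.0]] [[0.0,0.0,0.0]] -> [0.658 0.018 0.293]
1 [[0.0,0.013,0.001]] [[0.0,0.0,0.0]] -> [0.645 0.015 0.292]
1 [[0.0,0.013,0.002]] [[0.0,0.0,0.0]] -> [0.632 0.013 0.29 ]
1 [[0.0,0.013,0.002]] [[0.0,0.0,0.0]] -> [0.619 0.011 0.288]
1 [[0.0,0.013,0.003]] [[0.0,0.0,0.0]] -> [0.607 0.009 0.285]
```

>>> carry_out --translation '[[0, 0.013, 0.003], [0, 0.013, 0.003], [0, 0.013, -0.003], [0, 0.013, -0.002], [0, 0.013, -0.002], [0, 0.014, 0], [0, 0.013, 0], [0, 0.013, 0.001], [0, 0.013, 0.002], [0, 0.013, 0.002]]' --turn '[[0.009, 0, 0], [0.009, 0, 0], [0, 0, 0], [0, 0, 0], [0, 0, 0], [0, 0, 0], [0, 0, 0], [0, 0, 0], [0, 0, 0], [0, 0, 0]]' --gripper '[1, 1, 1, 1, 1, 1, 1, 1, 1, 1]'

```text
time: 49.4
tool_pos: [0.6215, 0.0108, 0.2925]
tool_rot: [-3.13, -0.001, -1.404]
contact_force: [1.4, 0.3, 0.6]
opening: 0.0004
```

```bash
python3 hood.py b 1.25 .72 10; python3 - <<'E'
import sys; sys.path.insert(0,'.')
from fin import *
E
```

```text
[0.606 0.009 0.284] [-0.11  0.46  1.18 -0.    1.5 ]
[0.594 0.007 0.281] [-0.12  0.44  1.23 -0.    1.48]
[0.583 0.005 0.276] [-0.12  0.42  1.27 -0.    1.45]
[0.572 0.003 0.272] [-0.13  0.4   1.31 -0.    1.43]
[0.561 0.001 0.266] [-0.13  0.38  1.35 -0.    1.41]
[ 0.551 -0.     0.26 ] [-0.14  0.37  1.4  -0.    1.38]
[ 0.541 -0.002  0.254] [-0.15  0.35  1.44 -0.    1.35]
[ 0.531 -0.004  0.247] [-0.15  0.34  1.48 -0.    1.33]
[ 0.522 -0.005  0.239] [-0.16  0.33  1.51 -0.    1.3 ]
[ 0.513 -0.007  0.231] [-0.16  0.32  1.55 -0.    1.27]
[0.62151936 0.0108464  0.29245613]
1 [[-0.001,0.016,0.008]] [[-0.012,-0.001,0.001]] -> [0.606 0.009 0.284]
1 [[0.0,0.012,0.004]] [[0.0,0.0,-0.0]] -> [0.594 0.007 0.28 ]
1 [[0.0,0.011,0.004]] [[0.0,0.0,-0.0]] -> [0.583 0.005 0.276]
1 [[0.0,0.011,0.005]] [[0.0,0.0,-0.0]] -> [0.572 0.004 0.271]
1 [[0.0,0.011,0.005]] [[0.0,0.0,-0.0]] -> [0.561 0.002 0.266]
1 [[0.0,0.011,0.006]] [[0.0,0.0,-0.0]] -> [ 0.55 -0.    0.26]
1 [[0.0,0.01,0.007]] [[0.0,0.0,-0.0]] -> [ 0.541 -0.002  0.253]
1 [[0.0,0.01,0.007]] [[0.0,0.0,-0.0]] -> [ 0.531 -0.003  0.246]
1 [[0.0,0.009,0.007]] [[0.0,0.0,-0.0]] -> [ 0.522 -0.005  0.239]
1 [[0.0,0.009,0.008]] [[0.0,0.0,-0.0]] -> [ 0.513 -0.006  0.231]
mid [0.023  0.0517] 0.0474 0.0013
mid [-0.3305 -0.2108] -0.008 0.0017
tab [0.6102 0.0101 0.2822] 0.004839319452640737 [0.0465 0.0007]
```

The hood is following, with the tab at (0.610, 0.282). Continuing the arc.

>>> carry_out --translation '[[-0.001, 0.016, 0.01], [0, 0.012, 0.004], [0, 0.011, 0.004], [0, 0.011, 0.005], [0, 0.011, 0.005], [0, 0.011, 0.006], [0, 0.01, 0.007], [0, 0.01, 0.007], [0, 0.009, 0.007], [0, 0.009, 0.008]]' --turn '[[-0.006, 0, 0], [0, 0, 0], [0, 0, 0], [0, 0, 0], [0, 0, 0], [0, 0, 0], [0, 0, 0], [0, 0, 0], [0, 0, 0], [0, 0, 0]]' --gripper '[1, 1, 1, 1, 1, 1, 1, 1, 1, 1]'

```text
time: 50.7
tool_pos: [0.5136, -0.0069, 0.2272]
tool_rot: [-3.139, -0.0, -1.405]
contact_force: [1.0, -0.2, 0.9]
opening: 0.0006
```

```bash
python3 hood.py b .72 .15 10 | grep -v '^\[0\|^\[ 0.*\] \['; python3 - <<'E'
import sys; sys.path.insert(0,'.')
from fin import *
E
```

```text
[ 0.51357247 -0.00687306  0.22720878]
1 [[-0.0,0.01,0.006]] [[-0.003,-0.0,0.0]] -> [ 0.504 -0.009  0.221]
1 [[-0.0,0.009,0.009]] [[0.0,-0.0,0.0]] -> [ 0.495 -0.01   0.212]
1 [[-0.0,0.008,0.01]] [[0.0,-0.0,0.0]] -> [ 0.487 -0.011  0.202]
1 [[-0.0,0.007,0.011]] [[0.0,-0.0,0.0]] -> [ 0.48  -0.013  0.191]
1 [[-0.0,0.007,0.011]] [[0.0,-0.0,0.0]] -> [ 0.473 -0.014  0.18 ]
1 [[-0.0,0.007,0.012]] [[0.0,-0.0,0.0]] -> [ 0.466 -0.015  0.168]
1 [[-0.0,0.005,0.011]] [[0.0,-0.0,0.0]] -> [ 0.461 -0.016  0.157]
1 [[-0.0,0.005,0.012]] [[0.0,-0.0,0.0]] -> [ 0.456 -0.017  0.145]
1 [[-0.0,0.004,0.013]] [[0.0,-0.0,0.0]] -> [ 0.452 -0.017  0.132]
1 [[-0.0,0.004,0.012]] [[0.0,-0.0,0.0]] -> [ 0.448 -0.018  0.12 ]
```

>>> carry_out --translation '[[0, 0.011, 0.006], [0, 0.01, 0.009], [0, 0.009, 0.01], [0, 0.008, 0.011], [0, 0.008, 0.011], [0, 0.008, 0.012], [0, 0.006, 0.011], [0, 0.006, 0.012], [0, 0.005, 0.013], [0, 0.004, 0.012]]' --turn '[[0, 0, 0], [0, 0, 0], [0, 0, 0], [0, 0, 0], [0, 0, 0], [0, 0, 0], [0, 0, 0], [0, 0, 0], [0, 0, 0], [0, 0, 0]]' --gripper '[1, 1, 1, 1, 1, 1, 1, 1, 1, 1]'

```text
time: 52.0
tool_pos: [0.4396, -0.0194, 0.12]
tool_rot: [-3.139, -0.001, -1.405]
contact_force: [0.5, 0.2, 1.0]
opening: 0.0001
```

>>> carry_out --translation '[[0, 0.001, 0.012], [0, 0.001, 0.01], [0, 0, 0], [0, 0, 0]]' --turn '[[0, 0, 0], [0, 0, 0], [0, 0, 0], [0, 0, 0]]' --gripper '[1, 1, 1, 1]'

```text
time: 52.4
tool_pos: [0.4374, -0.0196, 0.0982]
tool_rot: [-3.141, -0.0, -1.405]
contact_force: [0.5, 0.3, -0.0]
opening: 0.0003
```

```bash
python3 - <<'E'
from h import *
s=read_camera('scene');t=read_camera('top')
a=nets.tip_of(s,'hood_tab');b=nets.tip_of(t,'hood_tab')
print([(r['pixel'],r['score']) for r in a],[(r['pixel'],r['score']) for r in b])
print(proj(s,[[.4363,-.0197,.098],[.4363,-.0197,.16]]),proj(t,[[.4363,-.0197,.098]]))
cv2.imwrite('pics/n16.png',cv2.resize(s['img'][100:370,140:400],(624,600),interpolation=cv2.INTER_CUBIC)[:,:,::-1])
E
```

```text
[] [([401.8, 147.0], 0.38)]
[[345.09453095 243.71901307]
 [346.64361766 227.05716265]] [[311.50028951 261.26436756]]
```

View pics/n16.png

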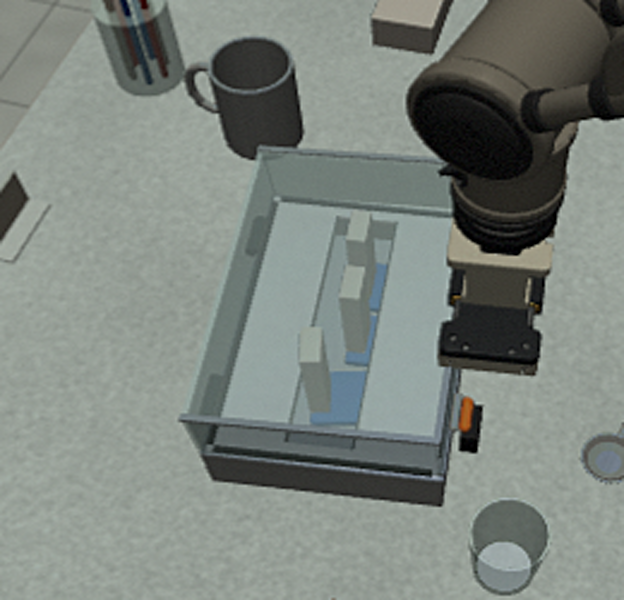

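The hood is nearly down and the plates are still upright. Pressing on the tab now.

>>> carry_out --translation '[[0, 0, 0.004], [0, 0, 0.003], [0, 0, 0.002], [0, 0, 0]]' --turn '[[0, 0, 0], [0, 0, 0], [0, 0, 0], [0, 0, 0]]' --gripper '[1, 1, 1, 1]'

```text
time: 53.0
tool_pos: [0.4369, -0.0196, 0.0888]
tool_rot: [-3.141, 0.0, -1.405]
contact_force: [-0.3, 0.4, -0.2]
opening: 0.0003
```

>>> carry_out --translation '[[0, 0, 0.002], [0, 0, 0.002], [0, 0, 0], [0, 0, 0]]' --turn '[[0, 0, 0], [0, 0, 0], [0, 0, 0], [0, 0, 0]]' --gripper '[1, 1, 1, 1]'

```text
time: 53.4
tool_pos: [0.4369, -0.0196, 0.086]
tool_rot: [-3.14, -0.0, -1.405]
contact_force: [-5.7, -0.1, 16.2]
opening: 0.0001
```

>>> carry_out --translation '[[0, 0, 0.002], [0, 0, 0], [0, 0, 0]]' --turn '[[0, 0, 0], [0, 0, 0], [0, 0, 0]]' --gripper '[1, 1, 1]'

```text
time: 53.7
tool_pos: [0.437, -0.0196, 0.0857]
tool_rot: [-3.139, -0.001, -1.404]
contact_force: [-11.7, 0.7, 35.5]
opening: 0.0002
```

>>> carry_out --translation '[[0, 0, 0.002], [0, 0, 0], [0, 0, 0]]' --turn '[[0, 0, 0], [0, 0, 0], [0, 0, 0]]' --gripper '[1, 1, 1]'

```text
time: 54.0
tool_pos: [0.4371, -0.0196, 0.0854]
tool_rot: [-3.138, -0.002, -1.404]
contact_force: [-19.1, 1.1, 57.1]
opening: 0.0009
```

It hit a hard stop at 57 N with the tab at z 0.0854, so it is fully shut. Retreating and checking.

>>> carry_out --translation '[[0, 0, -0.008], [0, 0.005, -0.03], [0, 0.02, -0.04], [0.03, 0.01, -0.04], [0.04, 0, -0.03], [0.04, 0, 0], [0.04, 0, 0], [0.04, 0, 0], [0, 0, 0]]' --turn '[[0, 0, 0], [0, 0, 0], [0, 0, 0], [0, 0, 0], [0, 0, 0], [0, 0, 0], [0, 0, 0], [0, 0, 0], [0, 0, 0]]' --gripper '[1, 1, 1, 1, 1, 1, 1, 1, 1]'

```text
time: 54.9
tool_pos: [0.4344, -0.2162, 0.2278]
tool_rot: [-3.14, -0.002, -1.409]
contact_force: [0.1, 0.6, -0.1]
opening: 0.0002
```

```bash
cat > last.py <<'E'
from fit import *
s=read_camera('scene');t=read_camera('top');save(s,'s17')
a=nets.tip_of(s,'hood_tab');b=nets.tip_of(t,'hood_tab')
print([(r['pixel'],r['score']) for r in a],[(r['pixel'],r['score']) for r in b])
print('expect shut',proj(s,[[.4363,-.0197,.086]]),proj(t,[[.4363,-.0197,.086]]),'ajar .06',proj(s,[[.4363,-.0197,.0995]]))
if a and b: print(tri(ray(s,a[0]['pixel']),ray(t,b[0]['pixel'])))
# black tab outline in the scene: centroid of dark blob near expected
g=cv2.cvtColor(s['img'],cv2.COLOR_RGB2GRAY)
TAB=box(-.018,.025,-.035,.035,-.010,0)
for n,z in(('shut',.086),('ajar',.0995)):
    m=np.zeros(g.shape,np.uint8);fill(s,place(TAB,[.4363,-.0197,.166],z),m,255);print(n,g[m>128].mean())
m=max(blobs(red(t),300),key=lambda q:q[1].sum());print('cover',fit([(t,m[1])],COV,KN,[.466,.386,-.11],.004))
print('cover s',fit([(s,red(s))],COV,KN,[.466,.386,-.11],.004))
for nm in('tumbler','jug','sugar','sachets'): print(nm,[atz(p,r['pixel'],0)[:2].round(3) for p in(s,t) for r in nets.tip_of(p,nm) if r['score']>.5])
o=robot.observe();print(o['time'],o['tool_pos'],o['contact_force'])
cv2.imwrite('pics/n17.png',cv2.resize(s['img'][100:370,140:400],(624,600),interpolation=cv2.INTER_CUBIC)[:,:,::-1])
E
python3 last.py
```

```text
[([343.3, 246.5], 0.83)] [([310.8, 260.5], 0.93)]
expect shut [[344.8143 246.7327]] [[311.5384 261.5053]] ajar .06 [[345.13   243.3377]]
(array([ 0.4389, -0.0178,  0.0886]), [np.float64(0.00024318826127901056), np.float64(0.00024318826127897486)])
shut 31.997329773030707
ajar 37.61649214659686
cover (array([ 0.4671,  0.3876, -0.1206]), np.float64(0.11017661900756939))
cover s (array([ 0.4654,  0.3882, -0.1067]), np.float64(0.08163906627059654))
tumbler [array([0.368, 0.165]), array([0.689, 0.357]), array([0.687, 0.36 ]), array([ 0.653, -0.47 ]), array([0.366, 0.172])]
jug [array([ 0.753, -0.251]), array([ 0.749, -0.247])]
sugar [array([ 0.275, -0.254]), array([ 0.279, -0.254])]
sachets [array([ 0.66 , -0.466]), array([ 0.655, -0.468])]
55.5 [ 0.4339 -0.2118  0.2284] [ 0.3684 -0.6815  0.086 ]
```

```bash
python3 -c "from cell import robot; print(robot.hand_in())"
```

```text
the job is handed in; nothing more can be done
None
```

I handed the job in at about 55 s of the 210 s allowed. The red cover is in the tray, all three blue plates are in the slot, and the hood is pressed shut. No verdict was reported.

- **Cover:** It lies inside the tray. Fits from both cameras put its centre within about 3 mm of the tray's, in line with the tray to about 0.01 rad.
- **Plates:** In the overlay just before closing the hood, all three stood upright at floor height. They were at about y = -0.08, -0.016 and +0.056 m in the slot frame.
    - **Plate 2:** I placed it in the middle, and it was found about 5 cm aside and turned about 0.13 rad, probably the announced knock. I left it there because it was within limits.
    - **Plate 3:** I put it in the remaining gap. It first met about 20 N on the way down, so I raised it, shifted it 4 mm and set it down without contact.
- **Hood:** I pressed the tab to a hard stop at z = 0.085 m, with about 57 N on the closed fingers. After I let go, the cameras put the tab at z ≈ 0.089 m against 0.086 m when shut. That is nearest to shut, since even slightly ajar (0.03 rad) would be about 0.093 m. The reading is only good to about 2 mm.
- **Crockery:** The jug, tumblers, sugar jar and sachets read where they were at the start, within about 1 cm.

**Disagreements and gaps:**
- The networks put plate 2's mid height between 0.047 and 0.057 m, where 0.062 m is home. I relied on the overlay instead.
- One sachets position was also reported as a tumbler, which I took as a false report.
- The picture limit was reached, so I did not view a final picture with the arm clear and did not re-measure the plates after the hood was pressed shut. The last look, with the hood almost down, showed them upright.

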